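# Level the cell-matching balance

### The job

On the two-pan balance a two-cell holder loaded with two cells stands in the low pan, and one loose cell sits in a spring-clip socket in each pan. Move the loose cell out of the low pan into the free socket of the other pan and push it fully home, gently (no more than about 2 kg of push; the pan sinks under your hand before the cell goes in); then slide the brass rider along the beam until both pans hang level, and let go. Leave the loaded holder, the empty holder and the other loose cell in their places, and do not disturb the tin and the spool in front of the balance.

Things in the scene. Friction and masses are not known exactly. Their poses are not given: they have to be found in the camera images.
- cell_a_mid (a point): centre (half-way up) of a loose cell: grey upright cylinder, 32 mm diameter, 72 mm tall, 143 g give or take 10 percent; z along its axis. It starts in the front socket of the left pan and stands 46 mm proud of the socket walls (about 40 mm above the flared mouth)
- cell_b_mid (a point): centre (half-way up) of the other loose cell, same size and weight range; it starts in the rear socket of the right pan
- cell_pair: loaded holder: low black plastic holder 72x38x10 mm with two upright grey cells fixed in it, 73 mm tall over all, 316 g give or take 10 percent; origin at the centre of its underside. It stands in the middle of one pan (left or right, differs from run to run), which is the heavy one. Stays there
- empty_holder: the same black holder without cells, 72x38x10 mm, 30 g; origin at the centre of its underside. It lies in the middle of the other pan. Stays there
- balance: the fixed stand of the balance: grey base plate 160x310 mm with a low column in the middle; origin at the centre of its underside on the bench. Its y axis points along the beam to the left pan, its x axis to the rear (away from the robot, up to the yaw of the balance)
- beam (a joint): tilt of the beam in rad: 0 is level, positive when the left pan is high and the right pan low; stop screws under the pans end its swing 0.03 to 0.07 rad either way, not the same on both sides nor from run to run. Left alone it comes to rest in about 2 s. A weak spring centres it: between the stops, each mm that the rider moves to the left (+) changes the tilt by about 0.0036 rad, left pan downward (negative)
- rider (a joint): position in m of the brass rider along the beam, positive towards the left pan, 0 at the middle, stops at -0.05 and +0.05. It weighs 250 g and stays where it is left (sliding friction about 2 N). Once the loose cell has been moved, level always lies between -0.035 and +0.035; where exactly depends on the true weights
- rider_grip (a point): a point in the rider's upright grip, 14 mm below its top. The grip is an upright flat block, 14 mm along the beam, 22 mm across it, standing 52 mm high on the rider's saddle, which is 34x26 mm and whose upper side lies 41 mm below this point; x, y axes as the balance (y along the beam)
- pan_left_mid (a point): middle of the upper face of the left pan, an aluminium plate 212 mm (along x) by 54 mm. Its two sockets lie 75 mm in front of and behind this point; a 6 mm lip keeps the holder in the middle
- pan_right_mid (a point): the same for the right pan. The beam turns about a level axle along the x axis of the balance, 50 mm above the bench; the pans sit 140 mm either side of it and stay horizontal as they rise and sink. A pan comes down on a stop screw 4 to 9.5 mm below its level height. There it is nearly rigid: press slowly
- seat_left_front: round copper contact pad, 28 mm wide, on the floor of the front socket of the left pan; origin in its upper face, where the middle of a cell's underside rests when fully home (the cell's centre is then 36 mm above it); axes as the balance. All four sockets are alike: black square wells 36 mm wide inside, 26 mm deep above the pad, 4 mm walls, flared mouth reaching 6 mm higher
- seat_left_rear: round copper contact pad, 28 mm wide, on the floor of the rear socket of the left pan; origin in its upper face, where the middle of a cell's underside rests when fully home (the cell's centre is then 36 mm above it); axes as the balance. This socket is free at the start
- seat_right_front: round copper contact pad, 28 mm wide, on the floor of the front socket of the right pan; origin in its upper face, where the middle of a cell's underside rests when fully home (the cell's centre is then 36 mm above it); axes as the balance. This socket is free at the start
- seat_right_rear: as the others, rear socket of the right pan. In every socket a round spring clip, 15 mm above the pad on the side towards the middle of the pan, presses the cell against the opposite wall with about 4 N: the cell does not drop home of itself, it takes a push of some 5 to 10 N, and the same pull to draw it out; home is a firm stop
- tin: small round flux tin with a yellow lid, 51 mm diameter, 21 mm tall, in front of the balance; origin at the centre of its underside. Bystander
- spool: small solder spool with blue flanges, 56 mm diameter, 38 mm tall, in front of the balance; origin at the centre of its underside. Bystander
Mind the look-alikes: they are no part of the job. Of the things like the cell_pair, leave any that is green or red; of the rest the smaller one is meant.

How it is judged:
By the outcome, as a careful person would: the job done as asked, in the order asked, and still so for the second after the job is handed in, with the robot touching nothing.
It also fails if it takes over 72 s, if anything falls off the work surface, if the arm or the gripper's body presses on something with over 40 N, if the wrist force passes 120 N, or if a joint passes its speed limit or range.

### The arm

A 6-joint arm with a two-finger parallel gripper is mounted at the origin on a cart in front of the work surface, level with it; the furniture and walls round the work are solid. World frame = base frame: x ahead of the robot, y to its left, z up, the work surface at z = 0. Lengths are in m, angles in rad, forces in N, time in s.
With the tool pointing down it reaches from about 0.35 to 0.925 m from the base axis. Payload 6.4 kg.
Tool frame: the origin (TCP) lies on the centre line of the jaws, within the pads' length; the fingertips stand 19 mm ahead of it and the grasp point (between the pads) is the TCP; z points along the fingers, y is the line along which they close (so a half turn about z gives the same grasp; the last joint's range is limited). The gripper opens to 85 mm and grips with 20 to 120 N. Pads are 22 mm wide; open, the fingers measure 114 mm over their backs; the gripper's body (76 mm by 85 mm) begins 54 mm behind the grasp point. The pads swing forward as they close: fully open they stand 13 mm farther back than shut.
Start: joints at [-1.307, 0.245, 1.558, -0, 1.339, -0.174], TCP at [0.276, -0.589, 0.25] pointing down, gripper open.
Joint ranges: [-3.13, 3.13], [-1.02, 2.26], [0.13, 2.54], [-0.95, 4.09], [0.21, 2.88], [-2.74, 2.74]. Speed limits (rad/s): [2.57, 2.57, 3.14, 3.14, 3.14, 3.14].

### API

Orientations are given as a 3x3 rotation matrix whose columns are the frame's x, y, z axes.
In Python, from workcell import robot gives the robot as it stands.
- The arm moves only by the tool send_rows, never from a script. Its argument "plan" is a list of rows, each an object of numbers: "tx", "ty", "tz": the shift along the world's x, y, z each as a share of 12 cm, from -1 to 1; "ax", "ay", "az": the turn, a rotation vector about the world's x, y, z each as a share of 180 degrees, from -1 to 1; "hand": the gripper command: -1 is shut, 1 is fully open, values between are in proportion. A call has 1 to 20 rows; each row shifts and turns the commanded pose from where the row before left it; what a row does not reach is not made up. A row lasts 1/10 s, in which the tool goes at most 50 mm and 8.59 degrees, less where a joint would pass 70% of its speed; a pose out of reach is approached as far as the arm can. A call with a number of a shift or a turn outside -1 to 1 is refused whole. A call with a gripper value outside its range is refused whole. The fingers move at their own pace and stop on an object; "newtons" is the grip in N (left out, the last holds). Time passes only in rows, so rows that do not move let the fingers close. It gives the time, the measured TCP pose, the force, the opening and the grip force at its end, in the units of the state.
- robot.get_state(): the state, without advancing time (a new reading comes with each control period).
- robot.get_image(name): name is "side" or "top" or "wrist"; returns a dict with "pixels" (400x640x3 uint8, red, green, blue), "fx", "fy", "cx", "cy" (pixels), "cam_to_world" (4x4, takes a point from camera to world coordinates). Camera axes: x right, y down, z forward; pixel columns grow to the right and rows downward; lengths in m; the calibration is good to about 2 mm. A picture is of the moment at which its call begins. There is no depth.
- robot.job_done(): hands the job in; it is judged then, once.
The state is a dict: "clock": time; "joint_pos": joint angles; "qd": joint speeds; "tau": joint torques, N m; "ee_pos": TCP position; "eef_rot": TCP orientation; "wrist_force": force on the tool from outside, world axes, zero at the start; "torque": the same for the moment, N m; "opening": finger opening in m; "grip_force": force on a finger pad.
Only numpy, scipy, OpenCV 4.12 (cv2) and the standard library are available. Lean on these libraries where they do the work, as an engineer would, in place of code of your own. Each camera call takes 0.05 s, during which the arm holds its last target. There are 200 camera calls.

## Working session

There is one attempt and no reset: what is moved stays moved. The work goes in short steps, Python scripts to look and compute and a tool call to move; the robot and the scene stay as the last step left them, time stands still between calls to the robot, and variables do not carry over. Pictures are saved under pics/ and viewed, at most 10 in all, crops included, and the job is handed in when it is done.

Besides the shell and the picture viewer there is one more tool, called after ">>>" in YAML: its name, and indented under it one key for each argument. send_rows: Moves the arm, as the interface text tells. Shift numbers are shares of 12 cm and turn numbers shares of 180 degrees, none past 1 either way. Its arguments: {"type":"object","properties":{"plan":{"type":"array"},"newtons":{"type":"number"}},"required":["plan"]}

```bash
mkdir -p pics; cat > h.py <<'E'
import numpy as np, cv2
from workcell import robot
def snap(n,f):
    d=robot.get_image(n); cv2.imwrite(f'pics/{f}.png',d['pixels'][:,:,::-1])
    np.savez(f'pics/{f}.npz',fx=d['fx'],fy=d['fy'],cx=d['cx'],cy=d['cy'],T=d['cam_to_world']); return d
def ray(f,u,v):
    d=np.load(f'pics/{f}.npz'); T=d['T']
    r=T[:3,:3]@np.array([(u-d['cx'])/d['fx'],(v-d['cy'])/d['fy'],1.]); return T[:3,3],r/np.linalg.norm(r)
def atz(f,u,v,z):
    o,r=ray(f,u,v); return o+r*(z-o[2])/r[2]
def tri(*obs):
    A=np.zeros((3,3));b=np.zeros(3)
    for f,u,v in obs:
        o,r=ray(f,u,v);P=np.eye(3)-np.outer(r,r);A+=P;b+=P@o
    p=np.linalg.solve(A,b); return p,[np.linalg.norm((np.eye(3)-np.outer(ray(f,u,v)[1],ray(f,u,v)[1]))@(p-ray(f,u,v)[0])) for f,u,v in obs]
def proj(f,p):
    d=np.load(f'pics/{f}.npz'); q=np.linalg.inv(d['T'])@np.append(p,1); return d['fx']*q[0]/q[2]+d['cx'],d['fy']*q[1]/q[2]+d['cy']
E
python3 - <<'E'
from h import *
for n in('top','side'):
    d=snap(n,n+'0'); print(n,d['fx'],d['cam_to_world'].round(3).tolist())
a=cv2.imread('pics/top0.png');b=cv2.imread('pics/side0.png')
print(robot.get_state())
E
```

```text
top 365.32600244831167 [[0.022, -0.982, 0.187, 0.35], [-1.0, -0.022, 0.002, -0.093], [0.002, -0.187, -0.982, 1.052], [0.0, 0.0, 0.0, 1.0]]
side 420.2396877793437 [[-0.97, -0.132, 0.204, 0.355], [-0.242, 0.591, -0.769, 0.606], [-0.019, -0.796, -0.605, 0.632], [0.0, 0.0, 0.0, 1.0]]
{'clock': 0.1, 'joint_pos': array([-1.30708271e+00,  2.45749143e-01,  1.55888011e+00, -1.39363957e-05,
        1.33867264e+00, -1.74096566e-01]), 'qd': array([-1.22801033e-04, -7.17325955e-04, -3.31031476e-03,  3.16156553e-04,
        7.63542810e-04, -3.64826409e-05]), 'tau': array([-8.39553304e-04, -4.30668426e+01, -3.27128255e+01, -1.27693520e-04,
        2.80759290e-03, -1.16035497e-05]), 'ee_pos': array([ 0.2754557 , -0.58824351,  0.24929379]), 'eef_rot': array([[ 9.05680924e-01,  4.23959731e-01, -4.58637306e-04],
       [ 4.23959885e-01, -9.05679471e-01,  1.64661432e-03],
       [ 2.82719773e-04, -1.68575100e-03, -9.99998539e-01]]), 'wrist_force': array([-0.58235948,  0.73388947,  0.1211518 ]), 'torque': array([ 0.04332069,  0.04647068, -0.02339654]), 'grip_force': 0.0, 'opening': 0.08515031751570143}
```

View pics/top0.png

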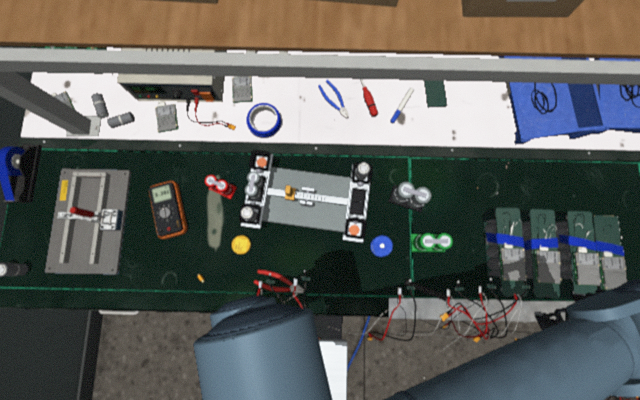

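View pics/side0.png

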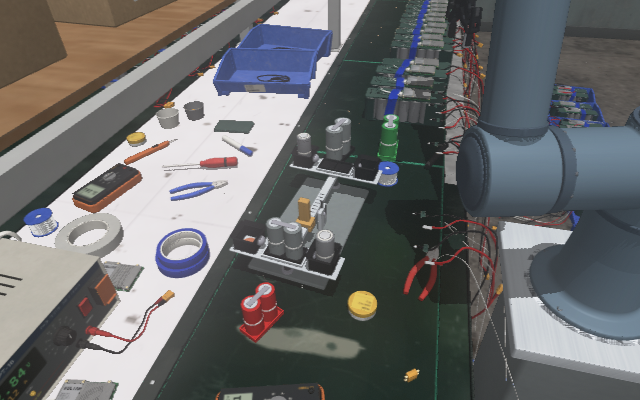

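The pans lie at about x=255 (left) and x=358 (right) in the top view. The left pan holds the loaded pair at (252,185), the loose cell at (248,212) and the free rear socket at (262,160). The right pan holds cell_b at (363,170), the empty holder at (358,200) and the free front socket at (354,229).

There are four cell pairs: red (215,185), green (432,241), a bigger grey one off the balance (411,194), and the grey one in the left pan. The last fits the description, so I'll confirm it in an enlarged crop.

```bash
python3 - <<'E'
from h import *
a=cv2.imread('pics/top0.png')[140:250,190:450];b=cv2.imread('pics/side0.png')[110:300,210:420]
a=cv2.resize(a,(708,300),interpolation=2);b=cv2.resize(b,(331,300),interpolation=2)
a=cv2.resize(cv2.imread('pics/top0.png')[145:250,230:390],None,fx=2.6,fy=2.6,interpolation=2)
b=cv2.resize(cv2.imread('pics/side0.png')[110:290,225:405],None,fx=2.1,fy=2.1,interpolation=2)
c=np.zeros((380,416+380,3),np.uint8);c[:a.shape[0],:a.shape[1]]=a;c[:b.shape[0],416:416+b.shape[1]]=b
cv2.imwrite('pics/crop0.png',c)
for n,p in dict(cella=(('top0',247,209),('side0',325,236)),rider=(('top0',288,189),('side0',305,199)),cellb=(('top0',362,165),('side0',304,136))).items(): print(n,tri(*p))
print('seatRF',atz('top0',354,229,.06)); print('seatLR',atz('top0',262,161,.06))
E
```

```text
cella (array([0.48345207, 0.10585882, 0.13006312]), [np.float64(0.004007332167520348), np.float64(0.004007332167520309)])
rider (array([0.54370973, 0.0050354 , 0.11914445]), [np.float64(0.00045395036048948457), np.float64(0.00045395036048941317)])
cellb (array([ 0.60212484, -0.18571464,  0.14286   ]), [np.float64(0.0043364720001787494), np.float64(0.004336472000178678)])
seatRF [ 0.44953376 -0.17245099  0.06      ]
seatLR [0.63527792 0.08770669 0.06      ]
```

View pics/crop0.png

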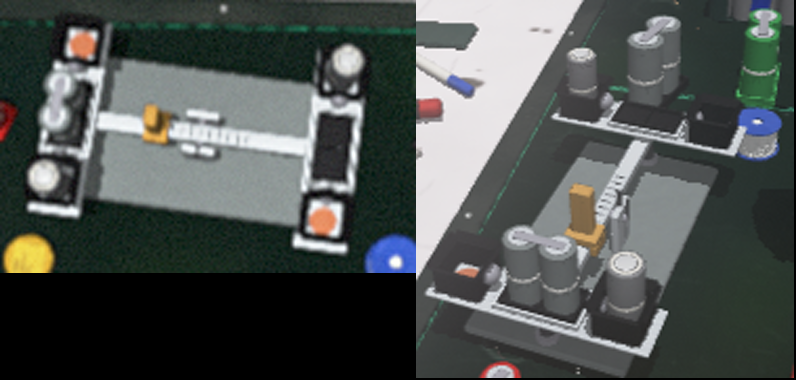

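The crop confirms it: the grey pair in the left pan, with cell tops near crop (520,240) and (557,250), is the loaded holder. The other grey pair stands on the bench behind the right pan. Seats give a balance yaw of about -7.3° and a centre near (0.542,-0.042). I'm moving over the right front socket first.

>>> send_rows:
  plan:
    - {"tx":0.14,"ty":0.38,"az":-0.018,"hand":1}
    - {"tx":0.14,"ty":0.38,"az":-0.018,"hand":1}
    - {"tx":0.14,"ty":0.38,"az":-0.018,"hand":1}
    - {"tx":0.14,"ty":0.38,"az":-0.018,"hand":1}
    - {"tx":0.14,"ty":0.38,"az":-0.018,"hand":1}
    - {"tx":0.14,"ty":0.38,"az":-0.018,"hand":1}
    - {"tx":0.14,"ty":0.38,"az":-0.018,"hand":1}
    - {"tx":0.14,"ty":0.38,"az":-0.018,"hand":1}
    - {"tx":0.14,"ty":0.38,"az":-0.018,"hand":1}
    - {"tx":0.14,"ty":0.0,"az":-0.018,"hand":1}
    - {"hand":1}
    - {"hand":1}

```text
$.plan[0]: bad value
```

```bash
python3 - <<'E'
from h import *
d=snap('wrist','w1');s=robot.get_state();print(s['ee_pos'],s['eef_rot'].round(3).tolist(),s['joint_pos'],d['fx'],d['cam_to_world'].round(3).tolist())
for n,p in dict(cella=(('top0',247.7,213.1),('side0',325,235.2)),rider=(('top0',288.5,190),('side0',305,199)),cellb=(('top0',364.2,166.9),('side0',303.6,136.7)),LR=(('top0',261.9,161.5),('side0',249.3,239))).items(): print(n,tri(*p))
E
```

```text
[ 0.27546398 -0.58829134  0.24941986] [[0.906, 0.424, -0.0], [0.424, -0.906, 0.001], [0.0, -0.001, -1.0]] [-1.30709997e+00  2.45651718e-01  1.55876155e+00  1.47444314e-05
  1.33870284e+00 -1.74116306e-01] 278.24256567323175 [[0.424, -0.866, -0.264, 0.342], [-0.906, -0.406, -0.121, -0.557], [-0.002, 0.291, -0.957, 0.373], [0.0, 0.0, 0.0, 1.0]]
cella (array([0.47843685, 0.10412268, 0.12978917]), [np.float64(0.0013979516812678082), np.float64(0.0013979516812679777)])
rider (array([0.54268188, 0.00393389, 0.11805704]), [np.float64(0.0009085567249645654), np.float64(0.0009085567249646191)])
cellb (array([ 0.60201713, -0.19173953,  0.13661499]), [np.float64(0.0013345325234779754), np.float64(0.001334532523477851)])
LR (array([0.63164696, 0.08625653, 0.06988733]), [np.float64(0.0006459168071948966), np.float64(0.0006459168071950387)])
```

View pics/w1.png

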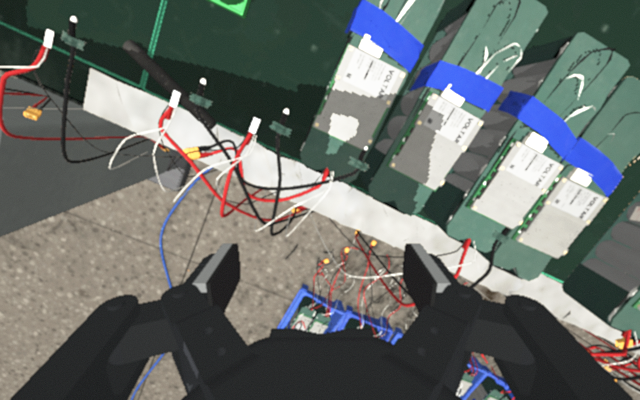

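The wrist view shows only the start area, because the move was refused. I'll resend with every key filled in.

>>> send_rows:
  plan:
    - {"tx":0.14,"ty":0.38,"tz":0,"ax":0,"ay":0,"az":-0.018,"hand":1}
    - {"tx":0.14,"ty":0.38,"tz":0,"ax":0,"ay":0,"az":-0.018,"hand":1}
    - {"tx":0.14,"ty":0.38,"tz":0,"ax":0,"ay":0,"az":-0.018,"hand":1}
    - {"tx":0.14,"ty":0.38,"tz":0,"ax":0,"ay":0,"az":-0.018,"hand":1}
    - {"tx":0.14,"ty":0.38,"tz":0,"ax":0,"ay":0,"az":-0.018,"hand":1}
    - {"tx":0.14,"ty":0.38,"tz":0,"ax":0,"ay":0,"az":-0.018,"hand":1}
    - {"tx":0.14,"ty":0.38,"tz":0,"ax":0,"ay":0,"az":-0.018,"hand":1}
    - {"tx":0.14,"ty":0.38,"tz":0,"ax":0,"ay":0,"az":-0.018,"hand":1}
    - {"tx":0.14,"ty":0.38,"tz":0,"ax":0,"ay":0,"az":-0.018,"hand":1}
    - {"tx":0.14,"ty":0,"tz":0,"ax":0,"ay":0,"az":-0.018,"hand":1}
    - {"tx":0,"ty":0,"tz":0,"ax":0,"ay":0,"az":0,"hand":1}

```text
clock: 1.25
ee_pos: [0.4445, -0.177, 0.2503]
eef_rot: [[0.992, -0.124, 0.0], [-0.124, -0.992, -0.0], [0.0, 0.0, -1.0]]
wrist_force: [-0.6, -1.0, -0.1]
opening: 0.0857
grip_force: 0.0
```

```bash
python3 - <<'E'
from h import *
d=snap('wrist','w2');print(d['cam_to_world'].round(3).tolist())
E
```

```text
[[-0.124, -0.949, -0.289, 0.518], [-0.992, 0.118, 0.036, -0.186], [-0.0, 0.291, -0.957, 0.374], [0.0, 0.0, 0.0, 1.0]]
```

View pics/w2.png

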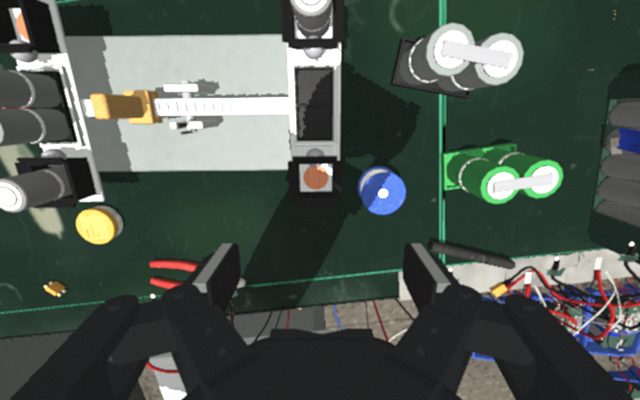

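>>> send_rows:
  plan:
    - {"tx":0.06,"ty":0.39,"tz":0,"ax":0,"ay":0,"az":0,"hand":1}
    - {"tx":0.06,"ty":0.39,"tz":0,"ax":0,"ay":0,"az":0,"hand":1}
    - {"tx":0.06,"ty":0.39,"tz":0,"ax":0,"ay":0,"az":0,"hand":1}
    - {"tx":0.06,"ty":0.39,"tz":0,"ax":0,"ay":0,"az":0,"hand":1}
    - {"tx":0.06,"ty":0.39,"tz":0,"ax":0,"ay":0,"az":0,"hand":1}
    - {"tx":0,"ty":0.39,"tz":0,"ax":0,"ay":0,"az":0,"hand":1}
    - {"tx":0,"ty":0,"tz":0,"ax":0,"ay":0,"az":0,"hand":1}

```text
clock: 2.0
ee_pos: [0.4788, 0.1056, 0.25]
eef_rot: [[0.993, -0.121, -0.001], [-0.121, -0.993, 0.001], [-0.001, -0.001, -1.0]]
wrist_force: [-0.8, -1.4, -1.0]
opening: 0.0857
grip_force: 0.0
```

```bash
python3 - <<'E'
from h import *
snap('wrist','w3')
E
```

```text
(no output)
```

View pics/w3.png

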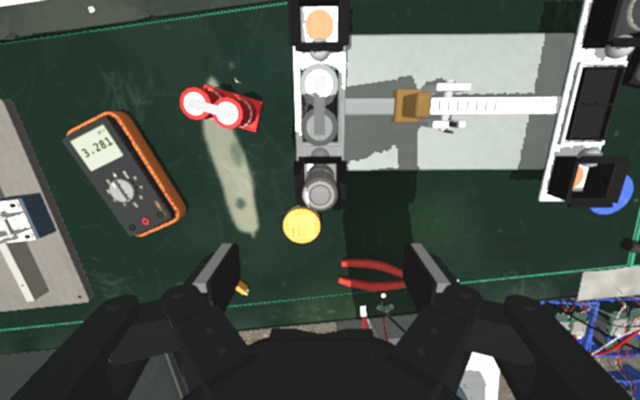

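In w3 the loose cell's top is at about (320,192) and the left rear pad at (320,25). In w2 the free right front pad is at (316,177) and cell a's top at (10,193). The spool and tin stand just in front of the sockets, and the beam appears horizontal, so the yaw is right.

```bash
python3 - <<'E'
from h import *
print('a',tri(('w2',10,193),('w3',320,192)), tri(('w2',10,193),('w3',320,192),('top0',247.7,213.1),('side0',325,235.2)))
print('a@.13',atz('w3',320,192,.13),atz('w2',10,193,.13))
print('RF',tri(('w2',316,177),('top0',353.8,228.8)),atz('w2',316,177,.07))
print('LR',tri(('w2',20,25),('w3',320,25),('top0',261.9,161.5)))
p=cv2.imread('pics/w3.png'); c=cv2.resize(p[140:260,270:370],None,fx=4,fy=4,interpolation=2)
q=cv2.imread('pics/w2.png'); e=cv2.resize(q[140:260,270:370],None,fx=4,fy=4,interpolation=2)
cv2.imwrite('pics/c3.png',np.hstack([c,e]))
E
```

```text
a (array([0.48070615, 0.10645094, 0.12858676]), [np.float64(2.141712014400074e-05), np.float64(2.1417120143900076e-05)]) (array([0.4796622 , 0.10506708, 0.12941865]), [np.float64(0.001236928090980259), np.float64(0.0018268113059026604), np.float64(0.002723609577636042), np.float64(0.0010006874290651537)])
a@.13 [0.48109581 0.10639567 0.13      ] [0.4809396  0.10475279 0.13      ]
RF (array([ 0.4484627 , -0.17135374,  0.0738181 ]), [np.float64(0.0005909113901205122), np.float64(0.0005909113901206661)]) [ 0.44736304 -0.17172017  0.07      ]
LR (array([0.62932171, 0.08710713, 0.07409213]), [np.float64(0.0005870110380382569), np.float64(0.0016159079414959164), np.float64(0.001815899111677835)])
```

View pics/c3.png

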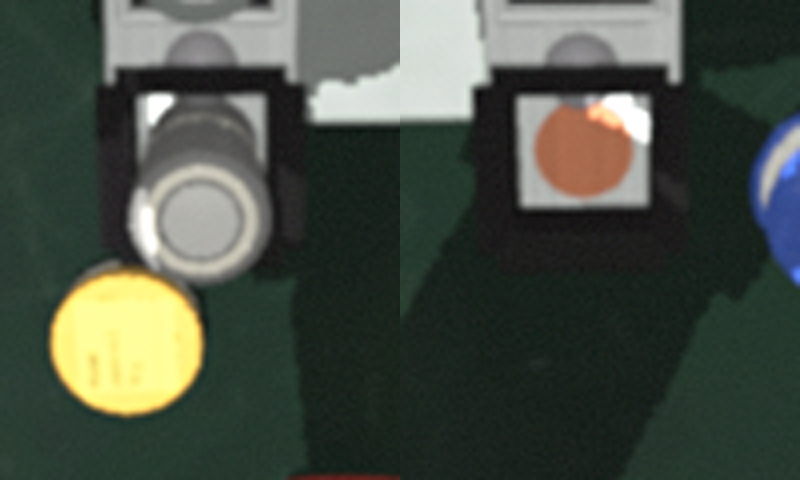

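The enlarged crop puts cell a's top centre at w3 (320,195), about (0.478,0.106,0.129), and the right front pad centre at w2 (316,177.5). The TCP is already over the cell. Next: descend and grip.

>>> send_rows:
  plan:
    - {"tx":0,"ty":0,"tz":-0.3,"ax":0,"ay":0,"az":0,"hand":1}
    - {"tx":0,"ty":0,"tz":-0.3,"ax":0,"ay":0,"az":0,"hand":1}
    - {"tx":0,"ty":0,"tz":-0.3,"ax":0,"ay":0,"az":0,"hand":0.2}
    - {"tx":0,"ty":0,"tz":-0.23,"ax":0,"ay":0,"az":0,"hand":0.0}
    - {"tx":0,"ty":0,"tz":0,"ax":0,"ay":0,"az":0,"hand":0}
    - {"tx":0,"ty":0,"tz":0,"ax":0,"ay":0,"az":0,"hand":-1}
    - {"tx":0,"ty":0,"tz":0,"ax":0,"ay":0,"az":0,"hand":-1}
    - {"tx":0,"ty":0,"tz":0,"ax":0,"ay":0,"az":0,"hand":-1}
    - {"tx":0,"ty":0,"tz":0,"ax":0,"ay":0,"az":0,"hand":-1}
  newtons: 50

```text
clock: 2.95
ee_pos: [0.4796, 0.1025, 0.1154]
eef_rot: [[0.992, -0.127, 0.0], [-0.127, -0.992, 0.0], [0.0, -0.0, -1.0]]
wrist_force: [-2.0, 3.4, -1.5]
opening: 0.0312
grip_force: 49.2
```

>>> send_rows:
  plan:
    - {"tx":0,"ty":0,"tz":0.08,"ax":0,"ay":0,"az":0,"hand":-1}
    - {"tx":0,"ty":0,"tz":0.08,"ax":0,"ay":0,"az":0,"hand":-1}
    - {"tx":0,"ty":0,"tz":0.05,"ax":0,"ay":0,"az":0,"hand":-1}
    - {"tx":0,"ty":0,"tz":0.05,"ax":0,"ay":0,"az":0,"hand":-1}
    - {"tx":0,"ty":0,"tz":0.05,"ax":0,"ay":0,"az":0,"hand":-1}
    - {"tx":0,"ty":0,"tz":0.05,"ax":0,"ay":0,"az":0,"hand":-1}
    - {"tx":0,"ty":0,"tz":0.05,"ax":0,"ay":0,"az":0,"hand":-1}
    - {"tx":0,"ty":0,"tz":0.05,"ax":0,"ay":0,"az":0,"hand":-1}
    - {"tx":0,"ty":0,"tz":0.1,"ax":0,"ay":0,"az":0,"hand":-1}
    - {"tx":0,"ty":0,"tz":0.2,"ax":0,"ay":0,"az":0,"hand":-1}
    - {"tx":0,"ty":0,"tz":0,"ax":0,"ay":0,"az":0,"hand":-1}

```text
clock: 4.05
ee_pos: [0.4819, 0.1024, 0.2099]
eef_rot: [[0.992, -0.127, 0.008], [-0.127, -0.992, -0.0], [0.007, -0.001, -1.0]]
wrist_force: [0.9, -0.3, -1.5]
opening: 0.0312
grip_force: 49.7
```

```bash
python3 - <<'E'
from h import *
snap('wrist','w4');snap('top','top4');snap('side','side4')
c=np.vstack([cv2.imread('pics/w4.png')[100:300],cv2.imread('pics/side4.png')[100:300]])
cv2.imwrite('pics/c4.png',c);print(robot.get_state()['wrist_force'],robot.get_state()['ee_pos'])
E
```

```text
[ 0.20156602 -0.34449735 -2.00733396] [0.47924807 0.10247139 0.20537251]
```

View pics/c4.png

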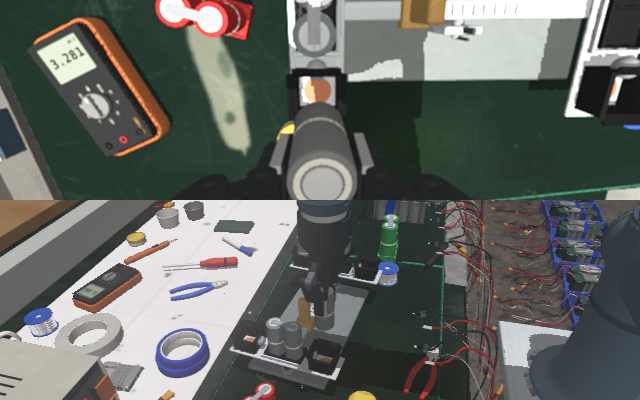

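The cell came out clean and hangs straight, with its top at w4 (323,285); the left front pad now shows at w4 (318,188). I'll use the held cell to find the offset between vision and TCP.

```bash
python3 - <<'E'
from h import *
P=cv2.imread('pics/w4.png')
print('celltop vision',atz('w4',323,285,.219),atz('w4',323,285,.217))
# copper blobs
for f in('w2','w3','w4','top0','top4'):
    h=cv2.cvtColor(cv2.imread(f'pics/{f}.png'),cv2.COLOR_BGR2HSV)
    m=cv2.inRange(h,(4,90,90),(14,210,255)); n,l,s,c=cv2.connectedComponentsWithStats(m)
    print(f,[(c[i].round(1).tolist(),int(s[i,4])) for i in range(1,n) if s[i,4]>25 and 130<c[i][0]<620 and c[i][1]<260])
print('LF pad by w4 (318,188)',atz('w4',318,188,.068))
d=np.load('pics/w4.npz');print(d['T'].round(4).tolist())
E
```

```text
celltop vision [0.47580516 0.10215055 0.219     ] [0.4744427 0.1023113 0.217    ]
w2 [([315.2, 177.5], 415)]
w3 [([143.3, 164.0], 2029), ([577.5, 176.3], 119)]
w4 [([320.3, 189.8], 366), ([612.8, 188.5], 47)]
top0 [([217.8, 29.3], 411), ([258.6, 5.0], 27), ([313.9, 5.0], 41), ([402.8, 4.8], 40), ([435.1, 4.7], 27), ([599.1, 5.5], 46), ([199.4, 9.1], 114), ([244.1, 8.6], 54), ([321.6, 8.3], 35), ([329.3, 22.0], 321), ([356.0, 18.8], 113), ([584.3, 7.2], 34), ([608.1, 11.0], 65), ([395.7, 11.9], 44), ([461.9, 17.0], 42), ([373.1, 21.0], 67), ([199.2, 18.3], 44), ([572.1, 33.7], 352), ([183.5, 22.8], 49), ([614.0, 20.7], 33), ([511.0, 22.0], 42), ([438.8, 27.9], 56), ([557.0, 24.2], 35), ([137.5, 34.3], 130), ([487.9, 27.0], 26), ([526.6, 30.6], 40), ([193.0, 30.8], 44), ([468.4, 28.9], 32), ([511.0, 33.7], 143), ([615.8, 32.9], 27), ([306.4, 39.8], 97), ([375.3, 40.8], 215), ([549.5, 42.6], 68), ([154.7, 40.8], 38), ([265.7, 41.1], 37), ([412.8, 37.8], 29), ([591.3, 40.3], 35), ([252.8, 43.0], 31), ([430.7, 43.6], 56), ([494.0, 40.8], 27), ([341.1, 44.1], 27), ([460.5, 46.5], 83), ([52
[... 680 characters left out ...]
), ([435.9, 34.2], 41), ([562.0, 37.9], 109), ([344.9, 41.4], 103), ([468.1, 34.1], 27), ([478.2, 37.3], 36), ([299.6, 37.8], 31), ([407.3, 36.1], 28), ([156.5, 38.0], 27), ([314.2, 37.7], 35), ([369.8, 44.6], 59), ([490.2, 39.3], 28), ([549.6, 44.0], 75), ([448.4, 45.4], 46), ([258.6, 43.4], 72), ([459.7, 45.4], 80), ([495.4, 45.1], 49), ([280.9, 44.2], 32), ([440.4, 44.2], 34), ([386.5, 46.4], 32), ([206.1, 95.8], 77), ([261.5, 162.2], 73), ([158.3, 184.1], 29), ([251.6, 216.8], 60), ([353.6, 229.9], 79)]
LF pad by w4 (318,188) [0.48332829 0.10535131 0.068     ]
[[-0.127, -0.9511, -0.2817, 0.5539], [-0.9919, 0.1215, 0.0371, 0.0929], [-0.0011, 0.2841, -0.9588, 0.3337], [0.0, 0.0, 0.0, 1.0]]
```

>>> send_rows:
  plan:
    - {"tx":-0.045,"ty":-0.38,"tz":0,"ax":0,"ay":0,"az":0,"hand":-1}
    - {"tx":-0.045,"ty":-0.38,"tz":0,"ax":0,"ay":0,"az":0,"hand":-1}
    - {"tx":-0.045,"ty":-0.38,"tz":0,"ax":0,"ay":0,"az":0,"hand":-1}
    - {"tx":-0.045,"ty":-0.38,"tz":0,"ax":0,"ay":0,"az":0,"hand":-1}
    - {"tx":-0.045,"ty":-0.38,"tz":0,"ax":0,"ay":0,"az":0,"hand":-1}
    - {"tx":-0.045,"ty":-0.38,"tz":0,"ax":0,"ay":0,"az":0,"hand":-1}
    - {"tx":0,"ty":0,"tz":0,"ax":0,"ay":0,"az":0,"hand":-1}
    - {"tx":0,"ty":0,"tz":0,"ax":0,"ay":0,"az":0,"hand":-1}
    - {"tx":0,"ty":0,"tz":0,"ax":0,"ay":0,"az":0,"hand":-1}

```text
clock: 5.1
ee_pos: [0.4467, -0.1701, 0.2048]
eef_rot: [[0.992, -0.127, -0.002], [-0.127, -0.992, 0.001], [-0.002, -0.001, -1.0]]
wrist_force: [0.1, -0.4, -1.5]
opening: 0.0314
grip_force: 49.9
```

```bash
python3 - <<'E'
from h import *
snap('wrist','w5');s=robot.get_state();print(s['ee_pos'],s['wrist_force'])
P=cv2.imread('pics/w5.png');h=cv2.cvtColor(P,cv2.COLOR_BGR2HSV)
m=cv2.inRange(h,(4,90,90),(14,210,255)); n,l,st,c=cv2.connectedComponentsWithStats(m)
for i in range(1,n):
    if st[i,4]>60 and 250<c[i][0]<400: print(c[i],st[i],[atz('w5',*c[i],z) for z in(.068,.074)])
cv2.imwrite('pics/c5.png',cv2.resize(P[150:350,240:400],None,fx=3,fy=3,interpolation=2))
E
```

```text
[ 0.44695207 -0.16982777  0.20505885] [ 0.10379313 -0.49275483 -1.58123056]
[322.16254417 189.10424028] [309 177  28  26 566] [array([ 0.44669584, -0.17102875,  0.068     ]), array([ 0.44838611, -0.17122977,  0.074     ])]
```

View pics/c5.png

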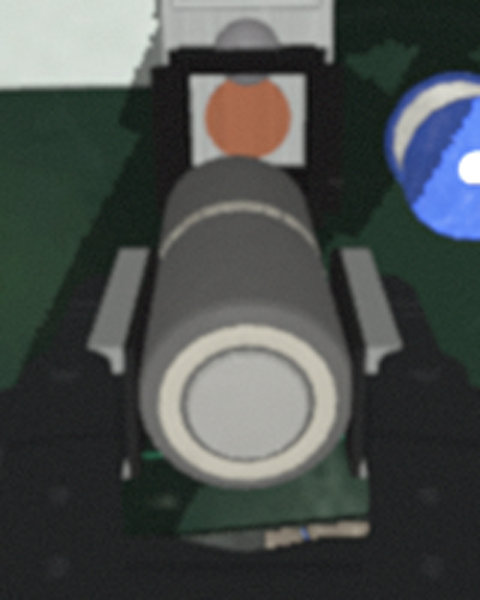

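The right front pad is fully visible at w5 (322.5,189), and the cell's bottom end is 1–2 px to the left of it. I'll shift about 2 mm towards -y, then lower the cell.

>>> send_rows:
  plan:
    - {"tx":0,"ty":-0.016,"tz":-0.15,"ax":0,"ay":0,"az":0,"hand":-1}
    - {"tx":0,"ty":0,"tz":-0.15,"ax":0,"ay":0,"az":0,"hand":-1}
    - {"tx":0,"ty":0,"tz":-0.04,"ax":0,"ay":0,"az":0,"hand":-1}
    - {"tx":0,"ty":0,"tz":-0.03,"ax":0,"ay":0,"az":0,"hand":-1}
    - {"tx":0,"ty":0,"tz":-0.03,"ax":0,"ay":0,"az":0,"hand":-1}
    - {"tx":0,"ty":0,"tz":-0.03,"ax":0,"ay":0,"az":0,"hand":-1}
    - {"tx":0,"ty":0,"tz":-0.03,"ax":0,"ay":0,"az":0,"hand":-1}

```text
clock: 5.85
ee_pos: [0.4475, -0.1732, 0.151]
eef_rot: [[0.992, -0.127, 0.001], [-0.127, -0.992, -0.001], [0.001, 0.001, -1.0]]
wrist_force: [0.2, -0.0, -2.1]
opening: 0.0315
grip_force: 49.9
```

>>> send_rows:
  plan:
    - {"tx":0,"ty":0,"tz":-0.025,"ax":0,"ay":0,"az":0,"hand":-1}
    - {"tx":0,"ty":0,"tz":-0.025,"ax":0,"ay":0,"az":0,"hand":-1}
    - {"tx":0,"ty":0,"tz":-0.025,"ax":0,"ay":0,"az":0,"hand":-1}
    - {"tx":0,"ty":0,"tz":-0.025,"ax":0,"ay":0,"az":0,"hand":-1}

```text
clock: 6.25
ee_pos: [0.4472, -0.1732, 0.1387]
eef_rot: [[0.992, -0.127, -0.0], [-0.127, -0.992, -0.0], [-0.0, 0.0, -1.0]]
wrist_force: [-1.0, 0.1, 1.1]
opening: 0.0312
grip_force: 49.9
```

Contact is starting as the cell meets the clip. I'll go on slowly.

>>> send_rows:
  plan:
    - {"tx":0,"ty":0,"tz":-0.015,"ax":0,"ay":0,"az":0,"hand":-1}
    - {"tx":0,"ty":0,"tz":-0.015,"ax":0,"ay":0,"az":0,"hand":-1}
    - {"tx":0,"ty":0,"tz":-0.015,"ax":0,"ay":0,"az":0,"hand":-1}
    - {"tx":0,"ty":0,"tz":-0.015,"ax":0,"ay":0,"az":0,"hand":-1}
    - {"tx":0,"ty":0,"tz":-0.015,"ax":0,"ay":0,"az":0,"hand":-1}

```text
clock: 6.75
ee_pos: [0.4472, -0.173, 0.1296]
eef_rot: [[0.992, -0.127, 0.0], [-0.127, -0.992, 0.0], [0.0, -0.0, -1.0]]
wrist_force: [-1.6, -0.5, 1.9]
opening: 0.0313
grip_force: 49.9
```

>>> send_rows:
  plan:
    - {"tx":0,"ty":0,"tz":-0.015,"ax":0,"ay":0,"az":0,"hand":-1}
    - {"tx":0,"ty":0,"tz":-0.015,"ax":0,"ay":0,"az":0,"hand":-1}
    - {"tx":0,"ty":0,"tz":-0.015,"ax":0,"ay":0,"az":0,"hand":-1}

```text
clock: 7.05
ee_pos: [0.4472, -0.1731, 0.1243]
eef_rot: [[0.992, -0.127, 0.0], [-0.127, -0.992, -0.0], [0.0, 0.0, -1.0]]
wrist_force: [-0.9, 0.4, 2.8]
opening: 0.0314
grip_force: 50.0
```

>>> send_rows:
  plan:
    - {"tx":0,"ty":0,"tz":-0.01,"ax":0,"ay":0,"az":0,"hand":-1}
    - {"tx":0,"ty":0,"tz":-0.01,"ax":0,"ay":0,"az":0,"hand":-1}
    - {"tx":0,"ty":0,"tz":-0.01,"ax":0,"ay":0,"az":0,"hand":-1}

```text
clock: 7.35
ee_pos: [0.4472, -0.1731, 0.1206]
eef_rot: [[0.992, -0.127, 0.0], [-0.127, -0.992, -0.0], [0.0, 0.0, -1.0]]
wrist_force: [-2.2, -0.4, 2.5]
opening: 0.0313
grip_force: 50.0
```

>>> send_rows:
  plan:
    - {"tx":0,"ty":0,"tz":-0.01,"ax":0,"ay":0,"az":0,"hand":-1}
    - {"tx":0,"ty":0,"tz":-0.01,"ax":0,"ay":0,"az":0,"hand":-1}
    - {"tx":0,"ty":0,"tz":-0.01,"ax":0,"ay":0,"az":0,"hand":-1}

```text
clock: 7.65
ee_pos: [0.4472, -0.173, 0.117]
eef_rot: [[0.992, -0.127, 0.0], [-0.127, -0.992, -0.0], [0.0, 0.0, -1.0]]
wrist_force: [-2.3, -0.1, 2.0]
opening: 0.0319
grip_force: 50.0
```

>>> send_rows:
  plan:
    - {"tx":0,"ty":0,"tz":-0.008,"ax":0,"ay":0,"az":0,"hand":-1}
    - {"tx":0,"ty":0,"tz":-0.008,"ax":0,"ay":0,"az":0,"hand":-1}

```text
clock: 7.85
ee_pos: [0.4472, -0.173, 0.1151]
eef_rot: [[0.992, -0.127, -0.0], [-0.127, -0.992, 0.0], [-0.0, -0.0, -1.0]]
wrist_force: [-1.7, 0.0, 1.4]
opening: 0.0315
grip_force: 50.0
```

>>> send_rows:
  plan:
    - {"tx":0,"ty":0,"tz":-0.008,"ax":0,"ay":0,"az":0,"hand":-1}
    - {"tx":0,"ty":0,"tz":-0.008,"ax":0,"ay":0,"az":0,"hand":-1}

```text
clock: 8.05
ee_pos: [0.4472, -0.173, 0.1132]
eef_rot: [[0.992, -0.127, -0.0], [-0.127, -0.992, -0.0], [-0.0, 0.0, -1.0]]
wrist_force: [-3.4, 0.6, 2.1]
opening: 0.0312
grip_force: 50.0
```

>>> send_rows:
  plan:
    - {"tx":0,"ty":0,"tz":-0.008,"ax":0,"ay":0,"az":0,"hand":-1}
    - {"tx":0,"ty":0,"tz":0,"ax":0,"ay":0,"az":0,"hand":-1}

```text
clock: 8.25
ee_pos: [0.4472, -0.173, 0.1121]
eef_rot: [[0.992, -0.127, 0.0], [-0.127, -0.992, 0.0], [0.0, -0.0, -1.0]]
wrist_force: [-0.8, 0.1, 1.0]
opening: 0.0316
grip_force: 50.0
```

>>> send_rows:
  plan:
    - {"tx":0,"ty":0,"tz":-0.008,"ax":0,"ay":0,"az":0,"hand":-1}
    - {"tx":0,"ty":0,"tz":0,"ax":0,"ay":0,"az":0,"hand":-1}

```text
clock: 8.45
ee_pos: [0.4472, -0.173, 0.1112]
eef_rot: [[0.992, -0.127, 0.0], [-0.127, -0.992, 0.0], [0.0, -0.0, -1.0]]
wrist_force: [-1.2, -1.1, 1.0]
opening: 0.0313
grip_force: 50.0
```

>>> send_rows:
  plan:
    - {"tx":0,"ty":0,"tz":-0.008,"ax":0,"ay":0,"az":0,"hand":-1}
    - {"tx":0,"ty":0,"tz":0,"ax":0,"ay":0,"az":0,"hand":-1}

```text
clock: 8.65
ee_pos: [0.4472, -0.173, 0.1103]
eef_rot: [[0.992, -0.127, 0.0], [-0.127, -0.992, 0.0], [0.0, -0.0, -1.0]]
wrist_force: [-2.0, 0.4, 0.3]
opening: 0.0317
grip_force: 50.0
```

>>> send_rows:
  plan:
    - {"tx":0,"ty":0,"tz":-0.008,"ax":0,"ay":0,"az":0,"hand":-1}
    - {"tx":0,"ty":0,"tz":0,"ax":0,"ay":0,"az":0,"hand":-1}

```text
clock: 8.85
ee_pos: [0.4472, -0.1731, 0.1094]
eef_rot: [[0.992, -0.127, -0.0], [-0.127, -0.992, -0.0], [-0.0, 0.0, -1.0]]
wrist_force: [-1.8, 0.2, 2.0]
opening: 0.0317
grip_force: 50.0
```

```bash
python3 - <<'E'
from h import *
snap('side','s6');snap('wrist','w6');snap('top','t6');print(robot.get_state()['wrist_force'])
a=cv2.resize(cv2.imread('pics/s6.png')[110:290,225:405],(400,400),interpolation=2)
b=cv2.resize(cv2.imread('pics/w6.png')[100:300,220:420],(400,400),interpolation=2)
cv2.imwrite('pics/c6.png',np.hstack([a,b]))
E
```

```text
[-1.70080982 -0.2977448   1.56429817]
```

View pics/c6.png

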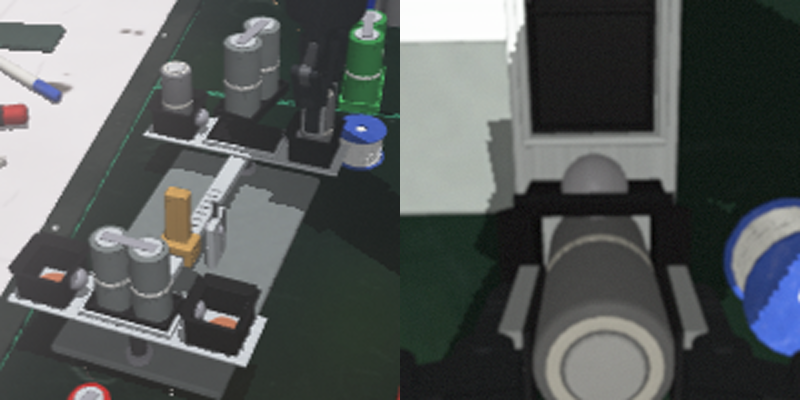

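The view shows the cell deep in the right front socket, with its ring just above the wall, and the pan about 16 mm down and still floating. I'll push on gently to the firm stop.

>>> send_rows:
  plan:
    - {"tx":0,"ty":0,"tz":-0.008,"ax":0,"ay":0,"az":0,"hand":-1}
    - {"tx":0,"ty":0,"tz":0,"ax":0,"ay":0,"az":0,"hand":-1}

```text
clock: 9.2
ee_pos: [0.4472, -0.1731, 0.1088]
eef_rot: [[0.992, -0.127, -0.0], [-0.127, -0.992, -0.0], [-0.0, 0.0, -1.0]]
wrist_force: [-4.4, 0.6, 5.3]
opening: 0.0318
grip_force: 50.2
```

>>> send_rows:
  plan:
    - {"tx":0,"ty":0,"tz":-0.008,"ax":0,"ay":0,"az":0,"hand":-1}
    - {"tx":0,"ty":0,"tz":0,"ax":0,"ay":0,"az":0,"hand":-1}

```text
clock: 9.4
ee_pos: [0.4472, -0.1732, 0.1081]
eef_rot: [[0.992, -0.127, -0.0], [-0.127, -0.992, -0.0], [-0.0, 0.0, -1.0]]
wrist_force: [-3.9, 1.2, 7.8]
opening: 0.0313
grip_force: 50.3
```

>>> send_rows:
  plan:
    - {"tx":0,"ty":0,"tz":-0.005,"ax":0,"ay":0,"az":0,"hand":-1}
    - {"tx":0,"ty":0,"tz":0,"ax":0,"ay":0,"az":0,"hand":-1}

```text
clock: 9.6
ee_pos: [0.4473, -0.1732, 0.1078]
eef_rot: [[0.992, -0.127, -0.0], [-0.127, -0.992, -0.0], [-0.0, 0.0, -1.0]]
wrist_force: [-4.5, 0.5, 9.4]
opening: 0.0312
grip_force: 50.4
```

>>> send_rows:
  plan:
    - {"tx":0,"ty":0,"tz":-0.005,"ax":0,"ay":0,"az":0,"hand":-1}
    - {"tx":0,"ty":0,"tz":0,"ax":0,"ay":0,"az":0,"hand":-1}

```text
clock: 9.8
ee_pos: [0.4473, -0.173, 0.1072]
eef_rot: [[0.992, -0.127, -0.0], [-0.127, -0.992, 0.0], [-0.001, -0.0, -1.0]]
wrist_force: [-5.7, 1.9, 11.4]
opening: 0.0316
grip_force: 48.5
```

>>> send_rows:
  plan:
    - {"tx":0,"ty":0,"tz":-0.005,"ax":0,"ay":0,"az":0,"hand":-1}
    - {"tx":0,"ty":0,"tz":0,"ax":0,"ay":0,"az":0,"hand":-1}

```text
clock: 10.0
ee_pos: [0.4473, -0.1731, 0.1068]
eef_rot: [[0.992, -0.127, -0.001], [-0.127, -0.992, 0.0], [-0.001, -0.0, -1.0]]
wrist_force: [-6.9, 2.6, 12.7]
opening: 0.0316
grip_force: 48.6
```

>>> send_rows:
  plan:
    - {"tx":0,"ty":0,"tz":-0.005,"ax":0,"ay":0,"az":0,"hand":-1}
    - {"tx":0,"ty":0,"tz":0,"ax":0,"ay":0,"az":0,"hand":-1}

```text
clock: 10.2
ee_pos: [0.4473, -0.1731, 0.1065]
eef_rot: [[0.992, -0.127, -0.001], [-0.127, -0.992, 0.0], [-0.001, -0.0, -1.0]]
wrist_force: [-6.6, 1.9, 14.9]
opening: 0.0316
grip_force: 48.7
```

The numbers disagree with a seated cell. The cell's top ring grew from 59 px in w5 to 67 px in w6, so the cell has slid up in the grip, and the fingertips are now bearing on the socket mouth. I'll release, rise, measure the cell top, then press it home with shut fingertips.

>>> send_rows:
  plan:
    - {"tx":0,"ty":0,"tz":0.02,"ax":0,"ay":0,"az":0,"hand":0.2}
    - {"tx":0,"ty":0,"tz":0,"ax":0,"ay":0,"az":0,"hand":0.2}
    - {"tx":0,"ty":0,"tz":0,"ax":0,"ay":0,"az":0,"hand":0.2}
    - {"tx":0,"ty":0,"tz":0.2,"ax":0,"ay":0,"az":0,"hand":0.4}
    - {"tx":0,"ty":0,"tz":0.25,"ax":0,"ay":0,"az":0,"hand":0.4}
    - {"tx":0,"ty":0,"tz":0.25,"ax":0,"ay":0,"az":0,"hand":0.4}
    - {"tx":0,"ty":0,"tz":0,"ax":0,"ay":0,"az":0,"hand":0.4}
    - {"tx":0,"ty":0,"tz":0,"ax":0,"ay":0,"az":0,"hand":0.4}
    - {"tx":0,"ty":0,"tz":0,"ax":0,"ay":0,"az":0,"hand":0.4}
    - {"tx":0,"ty":0,"tz":0,"ax":0,"ay":0,"az":0,"hand":0.4}
    - {"tx":0,"ty":0,"tz":0,"ax":0,"ay":0,"az":0,"hand":0.4}
    - {"tx":0,"ty":0,"tz":0,"ax":0,"ay":0,"az":0,"hand":0.4}

```text
clock: 11.4
ee_pos: [0.4469, -0.1728, 0.1908]
eef_rot: [[0.992, -0.127, -0.001], [-0.127, -0.992, 0.001], [-0.001, -0.001, -1.0]]
wrist_force: [0.3, 1.0, 0.4]
opening: 0.0598
grip_force: 0.0
```

```bash
cat >> h.py <<'E'
def rings(f,r0,r1,box,p2=18,sc=4):
    u0,u1,v0,v1=box; g=cv2.cvtColor(cv2.imread(f'pics/{f}.png'),6)[v0:v1,u0:u1]
    g=cv2.GaussianBlur(cv2.resize(g,None,fx=sc,fy=sc,interpolation=2),(0,0),2)
    c=cv2.HoughCircles(g,cv2.HOUGH_GRADIENT,1,10,param1=80,param2=p2,minRadius=int(r0*sc),maxRadius=int(r1*sc))
    return None if c is None else [(u0+x/sc,v0+y/sc,r/sc) for x,y,r in c[0][:6]]
E
python3 - <<'E'
from h import *
for n,f in(('wrist','w7'),('side','s7'),('top','t7')): snap(n,f)
s=robot.get_state();print(s['ee_pos'],s['wrist_force'],s['opening'])
print('w3',rings('w3',9,22,(295,345,170,225)))
for f in('w4','w5','w6','w7'):print(f,rings(f,14,40,(270,370,170,340)))
E
```

```text
[ 0.44709526 -0.1729963   0.1912723 ] [0.77276357 0.14794121 0.03469593] 0.05985203646391328
w3 [(np.float32(319.875), np.float32(195.375), np.float32(11.275)), (np.float32(316.125), np.float32(194.375), np.float32(13.975)), (np.float32(322.625), np.float32(194.625), np.float32(15.175)), (np.float32(320.625), np.float32(192.375), np.float32(13.325)), (np.float32(317.875), np.float32(197.625), np.float32(17.275)), (np.float32(321.375), np.float32(199.375), np.float32(15.275))]
w4 [(np.float32(322.875), np.float32(290.625), np.float32(32.3)), (np.float32(321.875), np.float32(277.625), np.float32(32.275)), (np.float32(321.875), np.float32(280.625), np.float32(23.675)), (np.float32(328.125), np.float32(283.625), np.float32(23.825)), (np.float32(316.375), np.float32(284.625), np.float32(23.5)), (np.float32(318.875), np.float32(285.875), np.float32(26.125))]
w5 [(np.float32(322.875), np.float32(290.125), np.float32(31.85)), (np.float32(321.875), np.float32(277.375), np.float32(32.525)), (np.float32(322.125), np.float32(280.625), np.float32(23.775)), (np.float32(315.875), np.float32(284.875
[... 219 characters left out ...]
np.float32(322.625), np.float32(289.125), np.float32(24.325)), (np.float32(316.875), np.float32(284.625), np.float32(23.925)), (np.float32(325.375), np.float32(283.625), np.float32(25.5)), (np.float32(321.625), np.float32(276.875), np.float32(32.85)), (np.float32(324.375), np.float32(286.375), np.float32(28.2))]
w7 [(np.float32(320.125), np.float32(225.125), np.float32(19.425)), (np.float32(319.875), np.float32(219.875), np.float32(24.75)), (np.float32(317.875), np.float32(222.625), np.float32(21.525)), (np.float32(322.125), np.float32(222.125), np.float32(21.525)), (np.float32(321.625), np.float32(227.125), np.float32(17.775)), (np.float32(320.375), np.float32(195.875), np.float32(18.175))]
```

Hough circles show the ring did not grow: it measures 32.5 px in w5 and 32.8 px in w6, so I misread the crops. The cell is probably home. I'll confirm with a gentle press on its top using shut fingertips.

>>> send_rows:
  plan:
    - {"tx":0,"ty":0,"tz":0,"ax":0,"ay":0,"az":0,"hand":-1}
    - {"tx":0,"ty":0,"tz":0,"ax":0,"ay":0,"az":0,"hand":-1}
    - {"tx":0,"ty":0,"tz":0,"ax":0,"ay":0,"az":0,"hand":-1}
    - {"tx":-0.01,"ty":0,"tz":0,"ax":0,"ay":0,"az":0,"hand":-1}
    - {"tx":0,"ty":0,"tz":0,"ax":0,"ay":0,"az":0,"hand":-1}
    - {"tx":0,"ty":0,"tz":-0.05,"ax":0,"ay":0,"az":0,"hand":-1}
    - {"tx":0,"ty":0,"tz":-0.05,"ax":0,"ay":0,"az":0,"hand":-1}
    - {"tx":0,"ty":0,"tz":-0.04,"ax":0,"ay":0,"az":0,"hand":-1}
    - {"tx":0,"ty":0,"tz":-0.02,"ax":0,"ay":0,"az":0,"hand":-1}
  newtons: 30

```text
clock: 12.45
ee_pos: [0.4455, -0.1728, 0.1712]
eef_rot: [[0.992, -0.127, -0.001], [-0.127, -0.992, 0.001], [-0.001, -0.001, -1.0]]
wrist_force: [0.3, 1.0, -0.5]
opening: -0.0002
grip_force: 0.0
```

>>> send_rows:
  plan:
    - {"tx":0,"ty":0,"tz":-0.02,"ax":0,"ay":0,"az":0,"hand":-1}
    - {"tx":0,"ty":0,"tz":-0.02,"ax":0,"ay":0,"az":0,"hand":-1}
    - {"tx":0,"ty":0,"tz":-0.02,"ax":0,"ay":0,"az":0,"hand":-1}

```text
clock: 12.75
ee_pos: [0.446, -0.1731, 0.165]
eef_rot: [[0.992, -0.127, 0.0], [-0.127, -0.992, -0.0], [0.0, 0.0, -1.0]]
wrist_force: [0.8, 0.1, 0.1]
opening: -0.0003
grip_force: 0.0
```

>>> send_rows:
  plan:
    - {"tx":0,"ty":0,"tz":-0.02,"ax":0,"ay":0,"az":0,"hand":-1}
    - {"tx":0,"ty":0,"tz":-0.02,"ax":0,"ay":0,"az":0,"hand":-1}
    - {"tx":0,"ty":0,"tz":-0.02,"ax":0,"ay":0,"az":0,"hand":-1}

```text
clock: 13.05
ee_pos: [0.446, -0.1731, 0.1578]
eef_rot: [[0.992, -0.127, 0.0], [-0.127, -0.992, -0.0], [0.0, 0.0, -1.0]]
wrist_force: [0.7, 0.0, 0.6]
opening: 0.0002
grip_force: 0.2
```

>>> send_rows:
  plan:
    - {"tx":0,"ty":0,"tz":-0.02,"ax":0,"ay":0,"az":0,"hand":-1}
    - {"tx":0,"ty":0,"tz":-0.02,"ax":0,"ay":0,"az":0,"hand":-1}

```text
clock: 13.25
ee_pos: [0.446, -0.1731, 0.153]
eef_rot: [[0.992, -0.127, 0.0], [-0.127, -0.992, -0.0], [0.0, 0.0, -1.0]]
wrist_force: [-0.5, 0.6, 1.2]
opening: -0.0001
grip_force: 0.5
```

>>> send_rows:
  plan:
    - {"tx":0,"ty":0,"tz":-0.015,"ax":0,"ay":0,"az":0,"hand":-1}
    - {"tx":0,"ty":0,"tz":-0.015,"ax":0,"ay":0,"az":0,"hand":-1}

```text
clock: 13.45
ee_pos: [0.446, -0.173, 0.1494]
eef_rot: [[0.992, -0.127, 0.0], [-0.127, -0.992, 0.0], [0.0, -0.0, -1.0]]
wrist_force: [-0.9, -0.1, 0.2]
opening: 0.0001
grip_force: 0.5
```

>>> send_rows:
  plan:
    - {"tx":0,"ty":0,"tz":-0.015,"ax":0,"ay":0,"az":0,"hand":-1}
    - {"tx":0,"ty":0,"tz":-0.015,"ax":0,"ay":0,"az":0,"hand":-1}

```text
clock: 13.65
ee_pos: [0.446, -0.173, 0.1458]
eef_rot: [[0.992, -0.127, -0.0], [-0.127, -0.992, 0.0], [-0.0, -0.0, -1.0]]
wrist_force: [-2.1, 1.0, 3.9]
opening: 0.0
grip_force: 2.1
```

>>> send_rows:
  plan:
    - {"tx":0,"ty":0,"tz":-0.015,"ax":0,"ay":0,"az":0,"hand":-1}
    - {"tx":0,"ty":0,"tz":0,"ax":0,"ay":0,"az":0,"hand":-1}

```text
clock: 13.85
ee_pos: [0.4463, -0.1734, 0.145]
eef_rot: [[0.992, -0.127, 0.0], [-0.127, -0.992, -0.001], [0.0, 0.001, -1.0]]
wrist_force: [-2.7, 1.0, 8.7]
opening: 0.0001
grip_force: 3.9
```

>>> send_rows:
  plan:
    - {"tx":0,"ty":0,"tz":-0.01,"ax":0,"ay":0,"az":0,"hand":-1}
    - {"tx":0,"ty":0,"tz":0,"ax":0,"ay":0,"az":0,"hand":-1}

```text
clock: 14.05
ee_pos: [0.4466, -0.1737, 0.1445]
eef_rot: [[0.992, -0.127, 0.001], [-0.127, -0.992, -0.001], [0.001, 0.001, -1.0]]
wrist_force: [-3.1, 0.4, 10.2]
opening: -0.0001
grip_force: 5.3
```

>>> send_rows:
  plan:
    - {"tx":0,"ty":0,"tz":-0.008,"ax":0,"ay":0,"az":0,"hand":-1}
    - {"tx":0,"ty":0,"tz":0,"ax":0,"ay":0,"az":0,"hand":-1}

```text
clock: 14.25
ee_pos: [0.4468, -0.1739, 0.1441]
eef_rot: [[0.992, -0.127, 0.001], [-0.127, -0.992, -0.002], [0.002, 0.002, -1.0]]
wrist_force: [-3.8, 0.5, 13.1]
opening: -0.0001
grip_force: 6.4
```

>>> send_rows:
  plan:
    - {"tx":0,"ty":0,"tz":-0.006,"ax":0,"ay":0,"az":0,"hand":-1}
    - {"tx":0,"ty":0,"tz":0,"ax":0,"ay":0,"az":0,"hand":-1}

```text
clock: 14.45
ee_pos: [0.4471, -0.1741, 0.1437]
eef_rot: [[0.992, -0.127, 0.002], [-0.127, -0.992, -0.002], [0.002, 0.002, -1.0]]
wrist_force: [-4.1, 0.3, 15.2]
opening: -0.0001
grip_force: 7.2
```

The press held firm at about 15 N with the pan on its stop and the cell top at about 0.125, so the cell is home. Now I'll rise and go above the rider.

>>> send_rows:
  plan:
    - {"tx":0,"ty":0,"tz":0.1,"ax":0,"ay":0,"az":0,"hand":-1}
    - {"tx":0,"ty":0,"tz":0.2,"ax":0,"ay":0,"az":0,"hand":-1}
    - {"tx":0,"ty":0,"tz":0.3,"ax":0,"ay":0,"az":0,"hand":-1}
    - {"tx":0,"ty":0,"tz":0.2,"ax":0,"ay":0,"az":0,"hand":0}
    - {"tx":0.2,"ty":0.37,"tz":0,"ax":0,"ay":0,"az":0,"hand":0.2}
    - {"tx":0.2,"ty":0.37,"tz":0,"ax":0,"ay":0,"az":0,"hand":0.2}
    - {"tx":0.2,"ty":0.37,"tz":0,"ax":0,"ay":0,"az":0,"hand":0.2}
    - {"tx":0.2,"ty":0.37,"tz":0,"ax":0,"ay":0,"az":0,"hand":0.2}
    - {"tx":0,"ty":0,"tz":0,"ax":0,"ay":0,"az":0,"hand":0.2}
    - {"tx":0,"ty":0,"tz":0,"ax":0,"ay":0,"az":0,"hand":0.2}
    - {"tx":0,"ty":0,"tz":0,"ax":0,"ay":0,"az":0,"hand":0.2}

```text
clock: 15.55
ee_pos: [0.5407, 0.0023, 0.237]
eef_rot: [[0.992, -0.128, -0.0], [-0.128, -0.992, -0.0], [-0.0, 0.0, -1.0]]
wrist_force: [-0.3, 0.2, 0.3]
opening: 0.0513
grip_force: 0.0
```

```bash
python3 - <<'E'
from h import *
for n,f in(('wrist','w8'),('side','s8'),('top','t8')): snap(n,f)
s=robot.get_state();print(s['ee_pos'],s['opening'])
for f in('w3','w8'):
    P=cv2.imread(f'pics/{f}.png');h=cv2.cvtColor(P,cv2.COLOR_BGR2HSV)
    for hi in((14,90,60,28,255,255),):
        m=cv2.inRange(h,hi[:3],hi[3:]); n,l,st,c=cv2.connectedComponentsWithStats(m)
        for i in range(1,n):
            if st[i,4]>100: print(f,c[i].round(1),st[i])
P=cv2.imread('pics/w8.png');h=cv2.cvtColor(P,cv2.COLOR_BGR2HSV)
for v in range(120,300,12): print(v,[tuple(h[v,u]) for u in ()], ' '.join('%d/%d/%d'%tuple(h[v,u]) for u in range(290,350,8)))
E
```

```text
[0.54075745 0.00174379 0.23722335] 0.05136311218374462
w3 [318.7  24.5] [306  10  26  29 594]
w3 [410.6 105.3] [ 392   89   40   34 1123]
w3 [301.8 224.7] [282 206  39  38 498]
w3 [241.1 287.5] [235 280  13  16 137]
w8 [123.7   3.4] [111   0  23  10 169]
w8 [317.2 178.4] [306 159  24  43 855]
w8 [616.2 333.2] [607 327  20  14 183]
120 [] 60/10/151 50/10/149 56/13/153 68/13/80 60/10/78 60/13/79 68/13/79 60/10/79
132 [] 60/9/148 60/13/79 60/10/78 50/10/79 50/10/78 60/10/77 75/13/77 60/7/76
144 [] 55/10/151 60/10/79 60/7/76 60/13/78 68/13/77 60/10/79 60/13/77 70/10/77
156 [] 64/12/154 54/10/134 60/12/146 60/13/79 70/10/78 54/16/79 60/10/77 60/5/111
168 [] 66/6/207 60/5/211 17/122/220 17/145/104 18/142/111 30/9/110 60/6/123 66/10/122
180 [] 60/2/240 60/2/240 17/69/200 18/145/116 18/144/90 30/7/140 70/3/236 60/3/234
192 [] 69/12/150 64/12/151 40/16/143 17/143/118 17/142/97 50/10/77 50/10/76 50/6/129
204 [] 69/12/150 64/12/148 60/9/148 68/14/75 68/13/79 60/10/78 68/13/80 54/16/78
216 [] 60/10/151 65/10/149 64/12/148 60/10/149 60/12/145 60/13/80 70/10/77 60/10/78
228 [] 72/109/35 74/111/30 73/102/35 69/105/34 71/88/32 75/102/20 84/67/19 77/94/19
240 [] 74/120/36 69/98/34 71/83/34 77/117/35 78/71/18 70/109/21 69/94/19 64/85/21
252 [] 71/102/35 73/105/34 66/92/39 72/87/38 67/121/19 64/89/20 73/85/21 66/134/19
264 [] 71/96/37 71/89/40 66/93/41 66/85/42 67/96/24 63/121/19 60/97/21 66/121/21
276 [] 72/83/40 72/83/40 70/96/40 64/91/42 69/116/22 63/96/24 63/100/23 65/117/24
288 [] 74/103/37 69/93/44 71/87/41 64/83/43 78/116/22 57/104/22 71/76/27 68/122/23
```

```bash
python3 - <<'E'
from h import *
P=cv2.imread('pics/w8.png');h=cv2.cvtColor(P,cv2.COLOR_BGR2HSV);m=cv2.inRange(h,(14,60,60),(28,255,255))
for v in range(158,206,3):
    u=np.where(m[v,290:350])[0]+290; print(v,(u.min(),u.max()) if len(u) else None, end='; ')
for z in(.112,.118): print(z,atz('w8',318,190,z))
E
```

```text
158 None; 161 (np.int64(306), np.int64(329)); 164 (np.int64(305), np.int64(329)); 167 (np.int64(306), np.int64(329)); 170 (np.int64(306), np.int64(329)); 173 (np.int64(306), np.int64(328)); 176 (np.int64(306), np.int64(328)); 179 (np.int64(306), np.int64(329)); 182 (np.int64(307), np.int64(328)); 185 (np.int64(306), np.int64(329)); 188 (np.int64(306), np.int64(329)); 191 (np.int64(307), np.int64(329)); 194 (np.int64(308), np.int64(323)); 197 (np.int64(308), np.int64(323)); 200 (np.int64(310), np.int64(322)); 203 None; 0.112 [0.54377681 0.00469904 0.112     ]
0.118 [0.5454683  0.00440957 0.118     ]
```

>>> send_rows:
  plan:
    - {"tx":0.025,"ty":0.04,"tz":-0.3,"ax":0,"ay":0,"az":0,"hand":0.2}
    - {"tx":0,"ty":0,"tz":-0.3,"ax":0,"ay":0,"az":0,"hand":0.2}
    - {"tx":0,"ty":0,"tz":-0.3,"ax":0,"ay":0,"az":0,"hand":0.2}
    - {"tx":0,"ty":0,"tz":-0.2,"ax":0,"ay":0,"az":0,"hand":0.2}
    - {"tx":0,"ty":0,"tz":0,"ax":0,"ay":0,"az":0,"hand":0.2}
    - {"tx":0,"ty":0,"tz":0,"ax":0,"ay":0,"az":0,"hand":-1}
    - {"tx":0,"ty":0,"tz":0,"ax":0,"ay":0,"az":0,"hand":-1}
    - {"tx":0,"ty":0,"tz":0,"ax":0,"ay":0,"az":0,"hand":-1}
    - {"tx":0,"ty":0,"tz":0,"ax":0,"ay":0,"az":0,"hand":-1}
    - {"tx":0,"ty":0,"tz":0,"ax":0,"ay":0,"az":0,"hand":-1}
  newtons: 20

```text
clock: 16.7
ee_pos: [0.5455, 0.007, 0.1076]
eef_rot: [[0.992, -0.126, 0.004], [-0.126, -0.992, -0.002], [0.004, 0.002, -1.0]]
wrist_force: [-2.2, -1.8, 6.4]
opening: 0.0136
grip_force: 20.1
```

>>> send_rows:
  plan:
    - {"tx":0,"ty":0,"tz":0.02,"ax":0,"ay":0,"az":0,"hand":-1}
    - {"tx":-0.0053,"ty":-0.041,"tz":0,"ax":0,"ay":0,"az":0,"hand":-1}
    - {"tx":-0.0053,"ty":-0.041,"tz":0,"ax":0,"ay":0,"az":0,"hand":-1}
    - {"tx":-0.0053,"ty":-0.041,"tz":0,"ax":0,"ay":0,"az":0,"hand":-1}
    - {"tx":-0.0053,"ty":-0.041,"tz":0,"ax":0,"ay":0,"az":0,"hand":-1}
    - {"tx":-0.0053,"ty":-0.041,"tz":0,"ax":0,"ay":0,"az":0,"hand":-1}
    - {"tx":-0.0053,"ty":-0.041,"tz":0,"ax":0,"ay":0,"az":0,"hand":-1}
    - {"tx":-0.0053,"ty":-0.041,"tz":0,"ax":0,"ay":0,"az":0,"hand":-1}
    - {"tx":-0.0053,"ty":-0.041,"tz":0,"ax":0,"ay":0,"az":0,"hand":-1}
    - {"tx":-0.0053,"ty":-0.041,"tz":0,"ax":0,"ay":0,"az":0,"hand":-1}
    - {"tx":0,"ty":0,"tz":0,"ax":0,"ay":0,"az":0,"hand":-1}

```text
clock: 17.8
ee_pos: [0.5403, -0.0373, 0.109]
eef_rot: [[0.992, -0.128, 0.006], [-0.128, -0.992, -0.0], [0.006, -0.0, -1.0]]
wrist_force: [6.5, -1.2, -0.9]
opening: 0.0137
grip_force: 21.1
```

>>> send_rows:
  plan:
    - {"tx":0,"ty":0,"tz":0,"ax":0,"ay":0,"az":0,"hand":0}
    - {"tx":0,"ty":0,"tz":0,"ax":0,"ay":0,"az":0,"hand":0}
    - {"tx":0,"ty":0,"tz":0,"ax":0,"ay":0,"az":0,"hand":0}
    - {"tx":0,"ty":0,"tz":0.15,"ax":0,"ay":0,"az":0,"hand":0}
    - {"tx":0,"ty":0,"tz":0.15,"ax":0,"ay":0,"az":0,"hand":0}
    - {"tx":0,"ty":0,"tz":0.15,"ax":0,"ay":0,"az":0,"hand":0}
    - {"tx":0,"ty":0,"tz":0,"ax":0,"ay":0,"az":0,"hand":0}
    - {"tx":0,"ty":0,"tz":0,"ax":0,"ay":0,"az":0,"hand":0}
    - {"tx":0,"ty":0,"tz":0,"ax":0,"ay":0,"az":0,"hand":0}
    - {"tx":0,"ty":0,"tz":0,"ax":0,"ay":0,"az":0,"hand":0}
    - {"tx":0,"ty":0,"tz":0,"ax":0,"ay":0,"az":0,"hand":0}
    - {"tx":0,"ty":0,"tz":0,"ax":0,"ay":0,"az":0,"hand":0}
    - {"tx":0,"ty":0,"tz":0,"ax":0,"ay":0,"az":0,"hand":0}
    - {"tx":0,"ty":0,"tz":0,"ax":0,"ay":0,"az":0,"hand":0}
    - {"tx":0,"ty":0,"tz":0,"ax":0,"ay":0,"az":0,"hand":0}
    - {"tx":0,"ty":0,"tz":0,"ax":0,"ay":0,"az":0,"hand":0}
    - {"tx":0,"ty":0,"tz":0,"ax":0,"ay":0,"az":0,"hand":0}

```text
clock: 19.5
ee_pos: [0.5384, -0.0366, 0.1616]
eef_rot: [[0.992, -0.127, 0.0], [-0.127, -0.992, 0.0], [0.0, -0.0, -1.0]]
wrist_force: [0.3, -0.5, 0.5]
opening: 0.0426
grip_force: 0.0
```

```bash
python3 - <<'E'
from h import *
for n,f in(('wrist','w9'),('side','s9'),('top','t9')): snap(n,f)
s=robot.get_state();print(s['ee_pos'],s['eef_rot'].round(4).tolist())
g=cv2.GaussianBlur(cv2.cvtColor(cv2.imread('pics/w9.png'),6),(0,0),1).astype(float)
for v in range(10,260,12):
    for a,b in((30,200),(440,610)):
        d=np.gradient(g[v]); k=[u for u in range(a,b) if abs(d[u])>6 and abs(d[u])==abs(d[u-3:u+4]).max()]
        print(v,'L' if a<100 else 'R',[(u,int(d[u])) for u in k])
E
```

```text
[ 0.53836359 -0.03655242  0.16163008] [[0.9919, -0.1273, 0.0001], [-0.1273, -0.9919, 0.0], [0.0, -0.0, -1.0]]
10 L [(174, -9), (181, -9), (182, -9)]
10 R []
22 L [(94, -10), (101, -10)]
22 R []
34 L []
34 R []
46 L []
46 R []
58 L []
58 R [(514, -11)]
70 L [(138, 16), (143, 16), (171, -28)]
70 R [(477, 50), (482, -24), (483, -24), (494, -9), (501, -8), (585, 12), (586, 12), (597, 13)]
82 L [(108, 13), (109, 13), (115, 17), (137, -31), (162, 40), (173, -27)]
82 R [(476, 51), (482, -40), (512, 8), (525, 15), (529, -17), (574, 15), (582, 28), (590, -19), (595, 13)]
94 L [(111, 34), (116, 30), (120, -21), (139, -40), (165, 34), (175, -27)]
94 R [(473, 49), (474, 49), (482, -60), (510, 9), (518, 16), (522, -21), (568, 17), (569, 17), (576, 28), (582, -27)]
106 L [(85, -6), (114, 35), (141, -41), (167, 35), (175, -13)]
106 R [(452, -23), (473, 40), (480, -49), (508, 9), (515, 15), (520, -17), (567, 18), (574, 25), (581, -27)]
118 L [(88, -7), (89, -7), (116, 34), (121, 30), (126, -17), (143, -40), (169, 34), (177, -14)]
118 R [(440, 23), (450, -23), (471, 39), (478, -57), (505, 8), (506, 8
[... 1543 characters left out ...]

214 R [(458, 42), (470, -66), (518, 54), (522, -55), (605, -34)]
226 L [(30, 14), (45, -15), (55, -15), (60, 27), (66, 18), (73, -11), (92, 34), (98, -34), (109, -26), (144, 10), (150, -13), (175, -11), (176, -11), (182, 63), (189, 44), (194, -44)]
226 R [(456, 42), (461, -35), (468, -62), (516, 52), (603, -31)]
238 L [(71, 15), (76, 18), (92, -32), (100, -9), (153, 18), (157, -17), (184, 63), (188, -40), (196, -43)]
238 R [(454, 41), (460, -38), (467, -59), (513, 53), (517, -55), (596, 20)]
250 L [(72, 25), (80, 12), (95, -32), (100, 21), (110, -17), (153, 22), (158, 23), (198, -33)]
250 R [(453, 41), (462, -18), (486, -6), (487, -6), (513, -18), (518, 6), (534, -10), (594, 22), (608, 22)]
```

```bash
cat >> h.py <<'E'
from scipy.optimize import least_squares
def edge(g,v,u0,sgn,w=5):
    d=sgn*np.gradient(g[v]); k=int(round(u0)); s=d[k-w:k+w+1]; i=k-w+int(s.argmax())
    a,b,c=d[i-1],d[i],d[i+1]; return i+.5*(a-c)/(a-2*b+c) if b>8 and a-2*b+c<0 else np.nan
def tilt(f,guess,yaw=-.1276,W=.054,D=.14,verbose=1):
    # guess: list of (side,+1 outer/-1 inner,u at v0,v0,slope,sign,rows)
    g=cv2.GaussianBlur(cv2.cvtColor(cv2.imread(f'pics/{f}.png'),6),(0,0),1).astype(float)
    obs=[]
    for side,oi,u0,v0,sl,sg,rows in guess:
        e=np.array([(v,edge(g,v,u0+sl*(v-v0),sg)) for v in rows]); e=e[~np.isnan(e[:,1])]
        if len(e)<4: print('few',side,oi,len(e)); continue
        p=np.polyfit(e[:,0],e[:,1],1); r=e[:,1]-np.polyval(p,e[:,0]); k=abs(r)<max(.4,1.5*np.median(abs(r)))
        p=np.polyfit(e[k,0],e[k,1],1); 
        if verbose: print(side,oi,len(e),k.sum(),'slope %.3f rms %.2f'%(p[0],np.std(e[k,1]-np.polyval(p,e[k,0]))), 'u(160) %.2f'%np.polyval(p,160))
        vs=(e[k,0].min(),e[k,0].max()); obs+=[(side,oi,np.polyval(p,v),v) for v in vs]
    yb=np.array([-np.sin(yaw),np.cos(yaw)]);yb0=yb
    def res(q,full=False):
        out=[]; c,s=np.cos(yaw+q[3]),np.sin(yaw+q[3]); n=np.array([-s,c])
        for side,oi,u,v in obs:
            p=atz(f,u,v,q[0] if side>0 else q[1])[:2]-np.array([.538,-.0427])
            out.append((p@n-q[2]-side*(D+oi*W/2))*1e3)
        return out
    q=least_squares(res,[.065,.065,0,0],loss='soft_l1').x
    print('zL %.4f zR %.4f e %.4f yaw %.4f tilt %.4f'%(q[0],q[1],q[2],q[3]+yaw,(q[0]-q[1])/.28),np.round(res(q),2)); return q
E
python3 - <<'E'
from h import *
tilt('w9',[(1,1,114,154,.167,1,range(146,173,2)),(1,-1,183,154,.167,-1,range(146,232,2)),(-1,-1,466,154,-.16,1,range(146,232,2)),(-1,1,534,154,-.17,-1,range(148,240,2))])
E
```

```text
1 1 12 12 slope 0.139 rms 0.20 u(160) 115.10
1 -1 43 43 slope 0.155 rms 0.16 u(160) 183.70
-1 -1 43 38 slope -0.137 rms 0.15 u(160) 465.00
-1 1 46 45 slope -0.208 rms 0.10 u(160) 533.21
zL 0.0640 zR 0.0635 e 0.0029 yaw -0.1134 tilt 0.0018 [-0.34  1.28 -0.53 -0.24  0.41  0.39 -0.2  -0.32]
```

The fit puts the tilt near +0.002 rad with the pans at z≈0.064, which is nearly level. I'll check that it has settled, then turn the camera half round so that any camera-roll error shows up with the opposite sign.

```bash
python3 - <<'E'
from h import *
snap('wrist','w10'); print(robot.get_state()['joint_pos'].round(2))
tilt('w10',[(1,1,114,154,.14,1,range(146,173,2)),(1,-1,183,154,.16,-1,range(146,232,2)),(-1,-1,466,154,-.14,1,range(146,232,2)),(-1,1,534,154,-.2,-1,range(148,240,2))])
# left-low state: w8
g=cv2.GaussianBlur(cv2.cvtColor(cv2.imread('pics/w8.png'),6),(0,0),1).astype(float)
for v in range(120,200,10):
    d=np.gradient(g[v]); print(v,[(u,int(d[u])) for u in range(140,620) if abs(d[u])>15 and abs(d[u])==abs(d[u-3:u+4]).max() and not 290<u<420])
E
```

```text
[-0.28  0.09  1.91 -0.    1.15  1.42]
1 1 12 12 slope 0.137 rms 0.21 u(160) 115.09
1 -1 43 43 slope 0.155 rms 0.17 u(160) 183.70
-1 -1 43 38 slope -0.138 rms 0.15 u(160) 465.01
-1 1 46 45 slope -0.208 rms 0.10 u(160) 533.21
zL 0.0640 zR 0.0635 e 0.0029 yaw -0.1136 tilt 0.0017 [-0.35  1.3  -0.52 -0.24  0.4   0.39 -0.2  -0.32]
120 [(210, 33), (224, -16), (238, -42), (248, 33), (267, 21), (422, 21), (455, -20), (473, 38), (479, -42), (499, 22), (520, -26), (588, -27)]
130 [(241, 42), (254, -48), (267, 23), (420, 19), (453, -20), (472, 42), (495, -29), (583, -32)]
140 [(204, 55), (243, 16), (255, -48), (268, 19), (453, -18), (470, 38), (475, -32), (523, -52), (579, 21), (583, -29)]
150 [(206, 55), (210, -62), (248, 29), (252, 38), (256, -45), (269, 22), (451, -20), (469, 40), (473, -37), (479, -55), (518, 50), (522, -44), (597, -18)]
160 [(194, 16), (195, 16), (249, 33), (257, -44), (468, 39), (472, -32), (478, -60), (516, 47), (520, -42), (581, 22)]
170 [(188, 24), (193, 25), (215, -22), (222, -26), (249, 54), (254, 19), (259, 27), (462, -32), (467, 29), (471, -28), (476, -54), (514, 47), (518, -43), (580, 21)]
180 [(148, -26), (154, -19), (175, -16), (183, 15), (188, 24), (192, 27), (211, 16), (218, -31), (224, -28), (225, -28), (231, 16), (235, -16), (250, 31), (255, 36), (260, 18), (465, 29), (469, -35), (475, -58), (512, 48), (516, -45), (578, 21)]
190 [(151, -34), (156, -21), (170, -17), (195, 19), (211, -19), (220, -18), (251, 37), (259, -48), (271, 20), (447, -19), (463, 39), (468, -28), (473, -53), (510, 49), (514, -46), (580, -28)]
```

>>> send_rows:
  plan:
    - {"tx":0,"ty":-0.02,"tz":0.02,"ax":0,"ay":0,"az":0.046,"hand":0}
    - {"tx":0,"ty":0,"tz":0,"ax":0,"ay":0,"az":0.046,"hand":0}
    - {"tx":0,"ty":0,"tz":0,"ax":0,"ay":0,"az":0.046,"hand":0}
    - {"tx":0,"ty":0,"tz":0,"ax":0,"ay":0,"az":0.046,"hand":0}
    - {"tx":0,"ty":0,"tz":0,"ax":0,"ay":0,"az":0.046,"hand":0}
    - {"tx":0,"ty":0,"tz":0,"ax":0,"ay":0,"az":0.046,"hand":0}
    - {"tx":0,"ty":0,"tz":0,"ax":0,"ay":0,"az":0.046,"hand":0}
    - {"tx":0,"ty":0,"tz":0,"ax":0,"ay":0,"az":0.046,"hand":0}
    - {"tx":0,"ty":0,"tz":0,"ax":0,"ay":0,"az":0.046,"hand":0}
    - {"tx":0,"ty":0,"tz":0,"ax":0,"ay":0,"az":0.046,"hand":0}
    - {"tx":0,"ty":0,"tz":0,"ax":0,"ay":0,"az":0.046,"hand":0}
    - {"tx":0,"ty":0,"tz":0,"ax":0,"ay":0,"az":0.046,"hand":0}
    - {"tx":0,"ty":0,"tz":0,"ax":0,"ay":0,"az":0.046,"hand":0}
    - {"tx":0,"ty":0,"tz":0,"ax":0,"ay":0,"az":0.046,"hand":0}
    - {"tx":0,"ty":0,"tz":0,"ax":0,"ay":0,"az":0.046,"hand":0}
    - {"tx":0,"ty":0,"tz":0,"ax":0,"ay":0,"az":0.046,"hand":0}
    - {"tx":0,"ty":0,"tz":0,"ax":0,"ay":0,"az":0.046,"hand":0}
    - {"tx":0,"ty":0,"tz":0,"ax":0,"ay":0,"az":0.046,"hand":0}
    - {"tx":0,"ty":0,"tz":0,"ax":0,"ay":0,"az":0.046,"hand":0}
    - {"tx":0,"ty":0,"tz":0,"ax":0,"ay":0,"az":0.046,"hand":0}

```text
clock: 21.7
ee_pos: [0.5384, -0.039, 0.164]
eef_rot: [[-0.931, 0.365, 0.0], [0.365, 0.931, -0.0], [-0.0, -0.0, -1.0]]
wrist_force: [1.1, 0.0, -0.3]
opening: 0.0426
grip_force: 0.0
```

>>> send_rows:
  plan:
    - {"tx":0,"ty":0,"tz":0,"ax":0,"ay":0,"az":0.046,"hand":0}
    - {"tx":0,"ty":0,"tz":0,"ax":0,"ay":0,"az":0.034,"hand":0}
    - {"tx":0,"ty":0,"tz":0,"ax":0,"ay":0,"az":0,"hand":0}
    - {"tx":0,"ty":0,"tz":0,"ax":0,"ay":0,"az":0,"hand":0}
    - {"tx":0,"ty":0,"tz":0,"ax":0,"ay":0,"az":0,"hand":0}

```text
clock: 22.2
ee_pos: [0.5383, -0.039, 0.164]
eef_rot: [[-0.992, 0.129, 0.0], [0.129, 0.992, 0.0], [-0.0, 0.0, -1.0]]
wrist_force: [-0.0, -0.3, 0.0]
opening: 0.0427
grip_force: 0.0
```

```bash
python3 - <<'E'
from h import *
snap('wrist','w11'); print(robot.get_state()['ee_pos'],robot.get_state()['eef_rot'].round(3).tolist())
g=cv2.GaussianBlur(cv2.cvtColor(cv2.imread('pics/w11.png'),6),(0,0),1).astype(float)
for v in range(60,250,10):
    d=np.gradient(g[v]); print(v,[(u,int(d[u])) for u in range(60,600) if abs(d[u])>15 and abs(d[u])==abs(d[u-3:u+4]).max() and not 220<u<420])
E
```

```text
[ 0.53835931 -0.03897217  0.16402404] [[-0.992, 0.129, 0.0], [0.129, 0.992, -0.0], [-0.0, 0.0, -1.0]]
60 [(94, -25)]
70 [(96, -25), (108, -15), (471, 41), (502, -51), (575, 25)]
80 [(136, 22), (141, 29), (168, -46), (468, 34), (478, -29), (581, 29)]
90 [(160, 37), (170, -46), (467, 23), (476, -30), (502, 35), (516, 19), (524, -28), (530, -30), (578, 27), (579, 27)]
100 [(60, 19), (67, -24), (120, 16), (164, 47), (171, -47), (465, 23), (475, -38), (501, 36), (528, -30), (576, 28)]
110 [(66, 29), (71, -26), (72, -26), (79, -17), (166, 37), (167, 37), (172, -41), (192, 17), (426, -20), (473, -30), (499, 36), (526, -31), (574, 23)]
120 [(62, -24), (66, 31), (73, -37), (80, -16), (167, 51), (174, -37), (194, 19), (427, -21), (472, -32), (497, 35), (514, 17), (519, -31), (524, -30), (571, 19)]
130 [(69, -26), (169, 39), (175, -39), (195, 19), (425, -20), (471, -32), (496, 44), (504, -21), (522, -29), (569, 18)]
140 [(116, 17), (170, 42), (177, -37), (197, 19), (425, -21), (567, 21)]
150 [(149, 26), (150, 26), (168, 26), (179, -38), (198, 19), (427, -20), (460, 32), (491, -25), (527, -16)]

[... 774 characters left out ...]
597, 40)]
210 [(128, -48), (176, 56), (183, 36), (188, -34), (192, 26), (212, -24), (452, 40), (457, -42), (465, -60), (535, 24), (546, 29), (555, -35), (583, -25), (589, -27)]
220 [(127, 45), (130, -45), (178, 55), (185, 36), (190, -38), (208, 19), (217, -17), (421, -20), (451, 43), (456, -42), (463, -59), (533, 25), (543, 30), (553, -25), (580, -23), (586, -27)]
230 [(129, 46), (133, -50), (180, 56), (186, 33), (192, -39), (209, 20), (216, -19), (420, -17), (450, 41), (455, -43), (462, -31), (535, 21), (551, -15), (578, -21)]
240 [(135, -49), (181, 56), (188, 37), (193, -37), (210, 20), (216, -19), (420, -20), (448, 40), (453, -29), (460, -41), (486, 15), (490, -18), (550, 34), (566, -38)]
```

```bash
python3 - <<'E'
from h import *
tilt('w11',[(-1,1,114,160,.18,1,range(156,240,2)),(-1,-1,180.5,160,.165,-1,range(152,242,2)),(1,-1,459,160,-.14,1,range(152,242,2)),(1,1,527,160,-.17,-1,range(150,170,2))])
tilt('w8',[(1,1,204,140,.2,1,range(134,156,2)),(1,-1,255,140,.11,-1,range(132,166,2)),(-1,-1,470,140,-.14,1,range(132,194,2)),(-1,1,523,140,-.17,-1,range(138,194,2))])
g=cv2.GaussianBlur(cv2.cvtColor(cv2.imread('pics/w11.png'),6),(0,0),1).astype(float)
for v in range(144,182,4): print(v,[(u,int(np.gradient(g[v])[u])) for u in range(500,560) if abs(np.gradient(g[v])[u])>10 and abs(np.gradient(g[v])[u])==abs(np.gradient(g[v])[u-3:u+4]).max()])
E
```

```text
-1 1 42 40 slope 0.228 rms 0.12 u(160) 113.20
-1 -1 45 40 slope 0.163 rms 0.17 u(160) 180.28
1 -1 45 44 slope -0.133 rms 0.15 u(160) 459.09
1 1 10 10 slope -0.080 rms 0.15 u(160) 526.86
zL 0.0640 zR 0.0634 e 0.0029 yaw -0.1174 tilt 0.0021 [-0.12 -0.28  0.17  0.44 -0.27 -0.28 -0.49  1.31]
1 1 10 10 slope 0.125 rms 0.06 u(160) 206.80
1 -1 17 17 slope 0.087 rms 0.08 u(160) 256.66
-1 -1 31 31 slope -0.137 rms 0.19 u(160) 467.72
-1 1 28 28 slope -0.191 rms 0.11 u(160) 519.58
zL 0.0575 zR 0.0686 e 0.0024 yaw -0.1109 tilt -0.0397 [ 0.01  0.27 -0.21 -0.27  0.42  0.41 -0.27 -0.32]
144 []
148 []
152 [(521, 16), (527, -43)]
156 [(527, -53), (528, -53)]
160 [(517, -18), (527, -54), (539, 18)]
164 [(523, 21), (527, -20), (537, 17)]
168 [(523, 18), (535, 15)]
172 [(525, -16), (536, -14)]
176 [(509, 12), (529, 11), (535, -23), (557, 16)]
180 [(505, 18), (510, -18), (511, -18), (554, 16), (559, -17)]
```

```bash
python3 - <<'E'
from h import *
for r in((148,156),(152,160),(156,166)):
    for f in('w9','w10'): print(r,end=' ');tilt(f,[(1,1,114,154,.18,1,range(r[0],r[1]+1)),(1,-1,183,154,.16,-1,range(150,232,2)),(-1,-1,466,154,-.14,1,range(150,232,2)),(-1,1,534,154,-.2,-1,range(150,232,2))],verbose=0)
for r in((150,157),(153,161)):
    tilt('w11',[(-1,1,114,160,.18,1,range(156,240,2)),(-1,-1,180.5,160,.165,-1,range(156,240,2)),(1,-1,459,160,-.14,1,range(156,240,2)),(1,1,527,160,-.17,-1,range(*r))],verbose=0)
E
```

```text
(148, 156) zL 0.0625 zR 0.0645 e 0.0035 yaw -0.1130 tilt -0.0074 [-0.27  0.71 -0.4  -0.11  0.24  0.26 -0.15 -0.19]
(148, 156) zL 0.0624 zR 0.0645 e 0.0035 yaw -0.1131 tilt -0.0074 [-0.26  0.69 -0.39 -0.1   0.24  0.26 -0.14 -0.19]
(152, 160) zL 0.0635 zR 0.0639 e 0.0031 yaw -0.1125 tilt -0.0013 [-0.17  0.73 -0.51 -0.19  0.32  0.38 -0.22 -0.23]
(152, 160) zL 0.0635 zR 0.0639 e 0.0031 yaw -0.1126 tilt -0.0013 [-0.18  0.75 -0.51 -0.19  0.32  0.38 -0.22 -0.24]
(156, 166) zL 0.0647 zR 0.0632 e 0.0026 yaw -0.1120 tilt 0.0055 [-0.01  0.66 -0.64 -0.28  0.42  0.5  -0.3  -0.29]
(156, 166) zL 0.0647 zR 0.0631 e 0.0026 yaw -0.1122 tilt 0.0055 [-0.01  0.66 -0.63 -0.28  0.42  0.5  -0.3  -0.29]
zL 0.0628 zR 0.0642 e 0.0034 yaw -0.1182 tilt -0.0049 [-0.07 -0.18  0.04  0.34 -0.19 -0.17 -0.34  0.67]
zL 0.0639 zR 0.0635 e 0.0030 yaw -0.1189 tilt 0.0012 [-0.15 -0.21  0.12  0.46 -0.31 -0.23 -0.12  0.53]
```

The left outer edge is too hidden by the pair to trust a view from the centre; results spread ±0.006 rad. I'll view each pan from straight above at the same height, where both plate edges show and camera roll cancels.

>>> send_rows:
  plan:
    - {"tx":0,"ty":0,"tz":0.1,"ax":0,"ay":0,"az":0,"hand":0}
    - {"tx":0.0375,"ty":0.2875,"tz":0,"ax":0,"ay":0,"az":0,"hand":0}
    - {"tx":0.0375,"ty":0.2875,"tz":0,"ax":0,"ay":0,"az":0,"hand":0}
    - {"tx":0.0375,"ty":0.2875,"tz":0,"ax":0,"ay":0,"az":0,"hand":0}
    - {"tx":0.0375,"ty":0.2875,"tz":0,"ax":0,"ay":0,"az":0,"hand":0}
    - {"tx":0,"ty":0,"tz":0,"ax":0,"ay":0,"az":0,"hand":0}
    - {"tx":0,"ty":0,"tz":0,"ax":0,"ay":0,"az":0,"hand":0}
    - {"tx":0,"ty":0,"tz":0,"ax":0,"ay":0,"az":0,"hand":0}

```text
clock: 23.05
ee_pos: [0.5565, 0.0983, 0.1764]
eef_rot: [[-0.992, 0.128, 0.0], [0.128, 0.992, -0.0], [-0.0, -0.0, -1.0]]
wrist_force: [-0.1, -0.6, 0.0]
opening: 0.043
grip_force: 0.0
```

```bash
cat >> h.py <<'E'
def prof(f,rows,a=240,b=400,th=10):
    g=cv2.GaussianBlur(cv2.cvtColor(cv2.imread(f'pics/{f}.png'),6),(0,0),1).astype(float)
    for v in rows:
        d=np.gradient(g[v]); print(v,' '.join('%d:%d'%(u,d[u]) for u in range(a,b) if abs(d[u])>th and abs(d[u])==abs(d[u-3:u+4]).max()))
E
python3 -c "
from h import *
snap('wrist','L1');print(robot.get_state()['ee_pos']);prof('L1',range(40,260,12))"
```

```text
[0.55646721 0.09810982 0.17634178]
40 327:12 328:12 334:18 364:-23
52 
64 
76 
88 296:32 323:-11 343:-32
100 296:31 301:19 342:-33
112 281:-18 297:32 303:-12 323:25 339:-33 343:-32
124 281:-18 297:31 325:36 338:-31 342:-32
136 282:-18
148 290:-11 330:30 337:-12 342:16 353:-54
160 289:14 298:-22 345:48 352:-59 398:21
172 290:14 299:-25 344:52 352:-60 393:11
184 290:10 298:-15 344:44 352:-60
196 271:-20 297:-15 345:43 352:-59
208 291:14 303:23 313:-38 339:-14 346:27 351:-33
220 292:14 298:-16 299:-16 344:20 351:-26
232 292:14 299:-19 314:11 328:-11 329:-11 343:18 351:-24
244 257:-10 264:14 275:-17 283:17 293:15 298:-19 344:19 350:-25 351:-25 367:16 378:-14
256 259:14 271:-16 293:29 304:12 338:-14 346:19 351:-37 371:16 383:-14
```

>>> send_rows:
  plan:
    - {"tx":-0.0424,"ty":-0.3307,"tz":0,"ax":0,"ay":0,"az":0,"hand":0}
    - {"tx":-0.0424,"ty":-0.3307,"tz":0,"ax":0,"ay":0,"az":0,"hand":0}
    - {"tx":-0.0424,"ty":-0.3307,"tz":0,"ax":0,"ay":0,"az":0,"hand":0}
    - {"tx":-0.0424,"ty":-0.3307,"tz":0,"ax":0,"ay":0,"az":0,"hand":0}
    - {"tx":-0.0424,"ty":-0.3307,"tz":0,"ax":0,"ay":0,"az":0,"hand":0}
    - {"tx":-0.0424,"ty":-0.3307,"tz":0,"ax":0,"ay":0,"az":0,"hand":0}
    - {"tx":-0.0424,"ty":-0.3307,"tz":0,"ax":0,"ay":0,"az":0,"hand":0}
    - {"tx":0,"ty":0,"tz":0,"ax":0,"ay":0,"az":0,"hand":0}
    - {"tx":0,"ty":0,"tz":0,"ax":0,"ay":0,"az":0,"hand":0}
    - {"tx":0,"ty":0,"tz":0,"ax":0,"ay":0,"az":0,"hand":0}

```text
clock: 24.1
ee_pos: [0.5205, -0.1783, 0.1759]
eef_rot: [[-0.992, 0.128, -0.0], [0.128, 0.992, 0.0], [0.0, 0.0, -1.0]]
wrist_force: [0.3, 0.0, -0.2]
opening: 0.0426
grip_force: 0.0
```

```bash
python3 -c "
from h import *
snap('wrist','R1');print(robot.get_state()['ee_pos']);prof('R1',range(40,260,12))"
```

```text
[ 0.52060943 -0.17798421  0.17591361]
40 
52 242:-15
64 255:-18
76 254:25 258:-32 286:-17 349:29 353:-27
88 262:-22 297:13 333:-12 334:-12
100 253:-15 258:-11 289:16 295:17 301:-12 326:-10 330:12 336:-17 342:-17
112 288:17 293:19 298:-15 333:14 339:-18 344:-18 356:18 379:22
124 291:16 297:18 303:-13 328:12 335:-17 341:-17 356:19 374:18
136 297:29 302:-12 331:11 341:-24 356:21 368:17
148 286:13 290:-14 348:27 362:23
160 288:34 350:-15 369:20
172 288:32 298:-28 343:31 350:-15 364:19
184 289:34 299:-29 343:31 350:-15
196 290:32 299:-29 342:30 343:30 366:28
208 290:32 299:-27 342:31 349:-13 356:19
220 291:33 300:-29 342:32 349:-15 355:21
232 291:31 300:-28 342:32
244 264:16 275:-19 292:32 360:-41 367:18 378:-11 385:24
256 259:15 271:-18 292:31 298:-26 310:10 311:10 331:-13 344:28 349:-30 371:17 372:17 383:-16
```

```bash
cat >> h.py <<'E'
def panz(f,e1,e2,rows,yaw=-.128,W=.054):
    g=cv2.GaussianBlur(cv2.cvtColor(cv2.imread(f'pics/{f}.png'),6),(0,0),1).astype(float); L=[]
    for u0,s,sg in(e1,e2):
        e=np.array([(v,edge(g,v,u0+s*(v-172),sg,3)) for v in rows]); e=e[~np.isnan(e[:,1])]
        p=np.polyfit(e[:,0],e[:,1],1)
        for _ in range(3): k=abs(e[:,1]-np.polyval(p,e[:,0]))<.5; p=np.polyfit(e[k,0],e[k,1],1)
        L.append(p); print(f,len(e),k.sum(),p.round(3),'rms %.2f'%np.std(e[k,1]-np.polyval(p,e[k,0])))
    n=np.array([-np.sin(yaw),np.cos(yaw)]); zs=[]
    for v in(rows[0],(rows[0]+rows[-1])/2,rows[-1]):
        w=lambda z:abs((atz(f,np.polyval(L[0],v),v,z)-atz(f,np.polyval(L[1],v),v,z))[:2]@n)
        z0,z1=.06,.07; zs.append(z0+(W-w(z0))*(z1-z0)/(w(z1)-w(z0)))
    print('z',np.round(zs,4)); return np.mean(zs)
E
python3 - <<'E'
from h import *
for r in(range(158,204),range(170,240),range(160,240)):
    a=panz('L1',(290,.04,1),(352,-.02,-1),r); b=panz('R1',(288.5,.05,1),(350,-.02,-1),r); print(a,b,'tilt',(a-b)/.28)
E
```

```text
L1 36 36 [6.90000e-02 2.77758e+02] rms 0.19
L1 46 46 [-1.80000e-02  3.55146e+02] rms 0.07
z [0.0648 0.0631 0.0612]
R1 46 46 [4.80000e-02 2.80112e+02] rms 0.07
R1 30 30 [-1.00000e-02  3.51852e+02] rms 0.07
z [0.0602 0.0608 0.0615]
0.06303856262299855 0.060845869118644515 tilt 0.007831048229835833
L1 60 54 [4.3000e-02 2.8214e+02] rms 0.16
L1 70 70 [-1.80000e-02  3.55172e+02] rms 0.13
z [0.0635 0.0641 0.0648]
R1 70 70 [4.70000e-02 2.80186e+02] rms 0.09
R1 36 36 [-2.20000e-02  3.54006e+02] rms 0.05
z [0.061  0.0604 0.0598]
0.06413612830064915 0.06040650194597436 tilt 0.013320094123838506
L1 70 63 [4.50000e-02 2.81721e+02] rms 0.15
L1 80 80 [-1.90000e-02  3.55291e+02] rms 0.12
z [0.0639 0.0642 0.0646]
R1 80 80 [4.80000e-02 2.80144e+02] rms 0.08
R1 46 46 [-2.00000e-02  3.53495e+02] rms 0.08
z [0.0607 0.0604 0.0601]
0.06423358656138839 0.06041725963182576 tilt 0.013629739034152249
```

```bash
cat > joint.py <<'E'
from h import *
def lines(f,specs):
    g=cv2.GaussianBlur(cv2.cvtColor(cv2.imread(f'pics/{f}.png'),6),(0,0),1).astype(float); o=[]
    for side,oi,u0,v0,sl,sg,rows,wt in specs:
        e=np.array([(v,edge(g,v,u0+sl*(v-v0),sg,3)) for v in rows]); e=e[~np.isnan(e[:,1])]
        p=np.polyfit(e[:,0],e[:,1],1)
        for _ in range(3): k=abs(e[:,1]-np.polyval(p,e[:,0]))<.4; p=np.polyfit(e[k,0],e[k,1],1)
        a,b=np.percentile(e[k,0],[15,85]); o+=[(f,side,oi,np.polyval(p,v),v,wt) for v in(a,b)]
    return o
def solve(obs,wroll=0,W=.054,D=.14):
    def res(q):
        n=np.array([-np.sin(q[3]),np.cos(q[3])]); r=[]
        for f,s,oi,u,v,wt in obs:
            p=atz(f,u,v,q[0] if s>0 else q[1])[:2]-np.array([.538,-.0427]); r.append(wt*1e3*(p@n-q[2]-s*(D+oi*W/2)))
        return r
    s=least_squares(res,[.065,.065,0,-.12],loss='soft_l1',f_scale=.3); q=s.x
    print('zL %.4f zR %.4f e %.4f yaw %.4f TILT %.4f'%(*q,(q[0]-q[1])/.28)); r=res(q)
    print(' '.join('%s%+d%+d:%.2f'%(o[0],o[1],o[2],x/o[5]) for o,x in zip(obs,r)))
if __name__=='__main__':
    A=lines('w11',[(-1,1,114,160,.22,1,range(156,240,2),1),(-1,-1,180.3,160,.163,-1,range(156,240,2),1),(1,-1,459,160,-.133,1,range(156,240,2),1)])
    B=lines('w11',[(1,1,527,160,-.15,-1,range(152,162),.5)])
    C=lines('L1',[(1,1,352,172,-.02,-1,range(158,240),1)]);c=lines('L1',[(1,-1,290,172,.045,1,range(160,240),.5)])
    E=lines('R1',[(-1,1,288.5,172,.047,1,range(160,240),1)]);e=lines('R1',[(-1,-1,350,172,-.02,-1,range(160,240),.5)])
    solve(A+C+E); solve(A+B+C+c+E+e); solve(C+c+E+e); solve(A+C+c+E+e)
E
python3 joint.py; python3 -c "
from h import *
a,b=[np.load(f'pics/{f}.npz')['T'] for f in('L1','R1')];print(a.round(4).tolist(),b.round(4).tolist())"
```

```text
zL 0.0650 zR 0.0624 e 0.0021 yaw -0.1168 TILT 0.0092
w11-1+1:-0.17 w11-1+1:-0.25 w11-1-1:0.48 w11-1-1:0.65 w11+1-1:0.04 w11+1-1:-0.01 L1+1+1:-0.09 L1+1+1:-0.03 R1-1+1:-0.09 R1-1+1:-0.00
zL 0.0652 zR 0.0623 e 0.0021 yaw -0.1168 TILT 0.0103
w11-1+1:-0.20 w11-1+1:-0.29 w11-1-1:0.48 w11-1-1:0.64 w11+1-1:-0.00 w11+1-1:-0.06 w11+1+1:-0.13 w11+1+1:0.47 L1+1+1:-0.06 L1+1+1:0.00 L1+1-1:0.20 L1+1-1:0.20 R1-1+1:-0.05 R1-1+1:0.03 R1-1-1:-0.43 R1-1-1:-0.43
zL 0.0650 zR 0.0614 e 0.0020 yaw -0.1151 TILT 0.0128
L1+1+1:0.07 L1+1+1:0.05 L1+1-1:0.28 L1+1-1:0.19 R1-1+1:-0.05 R1-1+1:-0.05 R1-1-1:-0.22 R1-1-1:-0.30
zL 0.0651 zR 0.0623 e 0.0021 yaw -0.1164 TILT 0.0099
w11-1+1:-0.20 w11-1+1:-0.30 w11-1-1:0.49 w11-1-1:0.63 w11+1-1:0.05 w11+1-1:-0.02 L1+1+1:-0.05 L1+1+1:-0.01 L1+1-1:0.18 L1+1-1:0.16 R1-1+1:-0.05 R1-1+1:0.02 R1-1-1:-0.44 R1-1-1:-0.45
[[0.128, 0.9489, 0.2884, 0.4824], [0.9918, -0.1225, -0.037, 0.1078], [0.0002, 0.2908, -0.9568, 0.2997], [0.0, 0.0, 0.0, 1.0]] [[0.1273, 0.9492, 0.2877, 0.4465], [0.9919, -0.1221, -0.0361, -0.1691], [0.0008, 0.29, -0.957, 0.2992], [0.0, 0.0, 0.0, 1.0]]
```

```bash
python3 -c "
from h import *
print('L');prof('L1',range(20,92,4),230,410,12);print('R');prof('R1',range(20,92,4),230,410,12)
for f in('w5','w4'):print(f);prof(f,range(200,262,4),230,410,12)
for f,c in(('L1',(.556,.099)),('R1',(.5205,-.1785))):
  for s in(-.1,-.106): print(f,[np.round(proj(f,np.array([c[0]+s*.992-.0034*k*0+k*.027*.127,c[1]-s*.127+k*.027*.992,.063])),1) for k in(-1,1)])"
```

```text
L
20 321:41 377:-41
24 321:39 376:-39
28 324:35 374:-36
32 326:27 371:-35
36 329:23 368:-30
40 334:18 364:-23
44 
48 
52 
56 
60 
64 
68 351:38
72 287:-16 351:49
76 
80 
84 
88 296:32 343:-32
R
20 
24 
28 
32 
36 
40 
44 
48 237:-15
52 242:-15
56 
60 252:-14 253:-14
64 255:-18
68 251:28 255:-29
72 253:21 257:-22
76 254:25 258:-32 286:-17 349:29 353:-27
80 258:-35 286:-20 349:25 353:-23
84 255:18 259:-25
88 262:-22 297:13 333:-12 334:-12
w5
200 304:42 313:-13 341:-42 371:32 375:-27 388:14 396:14 402:-17
204 304:32 341:-30 370:19 371:19 386:17 393:33 404:-37
208 371:14 384:17 393:32 403:-31
212 339:-12 381:17
216 341:-12 379:14
220 295:12 378:21
224 294:13 343:-15 382:18
228 294:17 295:17 344:-22
232 293:22 346:-16
236 278:23 288:-23 354:24 364:-18
240 277:23 287:-24 292:15 349:-15 355:24 365:-19
244 276:22 286:-24 291:14 349:-15 356:24 367:-21
248 274:22 285:-24 291:15 350:-15 357:24 368:-22
252 273:21 284:-24 290:16 351:-15 358:24 369:-21
256 272:21 283:-23 289:15 353:-14 359:23 371:-21
260 270:21 282:-24 288:14 289:14 354:-15 360:23 372:-22
w4
200 243:-21 244:-21 300:43 315:-30 326:14 335:-42
204 243:-24 300:37 306:-12 335:-36
208 244:-26
212 245:-26
216 234:14 245:-26 246:-26
220 235:13 246:-26 342:-13
224 247:-26 284:17 294:-32 343:-14
228 248:-26 282:34 294:-43 344:-22
232 249:-26 279:38 293:-29 346:-18
236 249:-24 277:33 288:-23 347:-15 354:25 364:-24
240 249:-24 250:-24 276:25 287:-24 292:15 348:-15 355:24 365:-23
244 249:-24 276:23 286:-24 291:14 349:-16 356:25 367:-22
248 246:-18 247:-18 274:22 285:-24 291:15 350:-15 357:24 368:-23
252 242:16 246:-17 273:22 284:-24 290:16 351:-15 358:24 369:-22
256 272:22 283:-24 289:16 352:-15 359:24 371:-22
260 270:23 282:-25 288:15 289:15 354:-15 360:24 372:-23
L1 [array([287.5,  76. ]), array([356.1,  75.9])]
L1 [array([287.2,  67.7]), array([356.4,  67.6])]
R1 [array([286.5,  76.9]), array([355.2,  76.9])]
R1 [array([286.3,  68.6]), array([355.5,  68.6])]
```

The 9 mm front end strips of both pan plates lie against the dark bench on both sides. I'll look straight down on those, right then left.

>>> send_rows:
  plan:
    - {"tx":-0.165,"ty":0.021,"tz":0,"ax":0,"ay":0,"az":0,"hand":0}
    - {"tx":-0.165,"ty":0.021,"tz":0,"ax":0,"ay":0,"az":0,"hand":0}
    - {"tx":0,"ty":0,"tz":-0.05,"ax":0,"ay":0,"az":0,"hand":0}
    - {"tx":0,"ty":0,"tz":0,"ax":0,"ay":0,"az":0,"hand":0}
    - {"tx":0,"ty":0,"tz":0,"ax":0,"ay":0,"az":0,"hand":0}

```text
clock: 24.65
ee_pos: [0.4818, -0.1733, 0.1699]
eef_rot: [[-0.992, 0.126, 0.0], [0.126, 0.992, 0.0], [-0.0, 0.0, -1.0]]
wrist_force: [0.5, -0.1, 0.7]
opening: 0.0425
grip_force: 0.0
```

```bash
python3 -c "
from h import *
snap('wrist','R2');print(robot.get_state()['ee_pos']);prof('R2',range(90,140,3),250,390,14)"
```

```text
[ 0.48186884 -0.17356872  0.17010795]
90 
93 
96 
99 
102 250:-21
105 252:-27 257:-19
108 256:-24
111 252:30 253:30 257:-33
114 253:28 258:-24
117 259:-38
120 256:35 260:-40
123 260:-37
126 263:-30 285:34 351:-37
129 256:14 263:-30 285:40 351:-40 352:-40
132 262:-25 285:34 352:-37
135 257:-17 261:-24 284:15 348:29 352:-33
138 256:-19 348:29 352:-30
```

>>> send_rows:
  plan:
    - {"tx":0.0424,"ty":0.3307,"tz":0,"ax":0,"ay":0,"az":0,"hand":0}
    - {"tx":0.0424,"ty":0.3307,"tz":0,"ax":0,"ay":0,"az":0,"hand":0}
    - {"tx":0.0424,"ty":0.3307,"tz":0,"ax":0,"ay":0,"az":0,"hand":0}
    - {"tx":0.0424,"ty":0.3307,"tz":0,"ax":0,"ay":0,"az":0,"hand":0}
    - {"tx":0.0424,"ty":0.3307,"tz":0,"ax":0,"ay":0,"az":0,"hand":0}
    - {"tx":0.0424,"ty":0.3307,"tz":0,"ax":0,"ay":0,"az":0,"hand":0}
    - {"tx":0.0424,"ty":0.3307,"tz":0,"ax":0,"ay":0,"az":0,"hand":0}
    - {"tx":0,"ty":0,"tz":0,"ax":0,"ay":0,"az":0,"hand":0}
    - {"tx":0,"ty":0,"tz":0,"ax":0,"ay":0,"az":0,"hand":0}
    - {"tx":0,"ty":0,"tz":0,"ax":0,"ay":0,"az":0,"hand":0}

```text
clock: 25.7
ee_pos: [0.517, 0.1035, 0.17]
eef_rot: [[-0.992, 0.128, -0.0], [0.128, 0.992, -0.0], [0.0, -0.0, -1.0]]
wrist_force: [0.2, -0.2, -0.9]
opening: 0.043
grip_force: 0.0
```

```bash
python3 -c "
from h import *
snap('wrist','L2');print(robot.get_state()['ee_pos']);prof('L2',range(90,140,3),250,390,14)"
```

```text
[0.51696463 0.10322487 0.16999236]
90 338:15 355:-16 356:-16
93 
96 
99 
102 
105 
108 
111 
114 
117 
120 325:15 352:-26
123 285:29 325:34 353:-62
126 285:31 325:33 353:-63
129 285:19 326:18 353:-52
132 350:52
135 350:32
138
```

```bash
cat > strip.py <<'E'
from h import *
def strip(f,rows,ul,ur,yaw=-.128):
    g=cv2.GaussianBlur(cv2.cvtColor(cv2.imread(f'pics/{f}.png'),6),(0,0),1).astype(float)
    n=np.array([-np.sin(yaw),np.cos(yaw)]);zs=[];us=[]
    for v in rows:
        a,b=edge(g,v,ul,1,3),edge(g,v,ur,-1,3)
        w=lambda z:abs((atz(f,a,v,z)-atz(f,b,v,z))[:2]@n)
        zs.append(.06+(.054-w(.06))*.01/(w(.07)-w(.06))); us.append((round(a,2),round(b,2)))
    print(f,us,np.round(zs,4),'med %.4f'%np.median(zs)); return np.median(zs)
if __name__=='__main__':
    r=strip('R2',range(125,134),285,351.5); l=strip('L2',range(121,131),285,353); print('tilt',(l-r)/.28)
E
python3 strip.py
```

```text
R2 [(np.float64(285.13), np.float64(351.31)), (np.float64(285.0), np.float64(351.43)), (np.float64(284.88), np.float64(351.47)), (np.float64(284.85), np.float64(351.5)), (np.float64(284.85), np.float64(351.5)), (np.float64(284.88), np.float64(351.5)), (np.float64(284.92), np.float64(351.56)), (np.float64(284.89), np.float64(351.74)), (np.float64(284.71), np.float64(351.88))] [0.0594 0.0605 0.0613 0.0618 0.062  0.0622 0.0624 0.0634 0.0647] med 0.0620
L2 [(np.float64(286.12), np.float64(352.73)), (np.float64(285.43), np.float64(352.94)), (np.float64(285.25), np.float64(353.05)), (np.float64(285.2), np.float64(353.08)), (np.float64(285.21), np.float64(353.06)), (np.float64(285.21), np.float64(353.04)), (np.float64(285.28), np.float64(353.04)), (np.float64(285.26), np.float64(353.15)), (np.float64(285.09), np.float64(353.27)), (np.float64(284.71), np.float64(353.35))] [0.06   0.0634 0.0646 0.0651 0.0652 0.0654 0.0654 0.066  0.0673 0.069 ] med 0.0653
tilt 0.011813520099675977
```

Both straight-down measurements agree: tilt about +0.012 rad, left pan high. The rider needs about 3.3 mm more to the left. I'm going back to the rider.

>>> send_rows:
  plan:
    - {"tx":0,"ty":0,"tz":0.08,"ax":0,"ay":0,"az":0,"hand":0}
    - {"tx":0.064,"ty":-0.39,"tz":0,"ax":0,"ay":0,"az":0,"hand":0}
    - {"tx":0.064,"ty":-0.39,"tz":0,"ax":0,"ay":0,"az":0,"hand":0}
    - {"tx":0.064,"ty":-0.39,"tz":0,"ax":0,"ay":0,"az":0,"hand":0}
    - {"tx":0,"ty":0,"tz":0,"ax":0,"ay":0,"az":0,"hand":0}
    - {"tx":0,"ty":0,"tz":0,"ax":0,"ay":0,"az":0,"hand":0}
    - {"tx":0,"ty":0,"tz":0,"ax":0,"ay":0,"az":0,"hand":0}

```text
clock: 26.45
ee_pos: [0.5396, -0.0361, 0.1799]
eef_rot: [[-0.992, 0.128, 0.0], [0.128, 0.992, 0.0], [-0.0, 0.0, -1.0]]
wrist_force: [0.1, -0.2, -0.6]
opening: 0.0426
grip_force: 0.0
```

>>> send_rows:
  plan:
    - {"tx":0,"ty":-0.006,"tz":-0.2,"ax":0,"ay":0,"az":0,"hand":0}
    - {"tx":0,"ty":0,"tz":-0.2,"ax":0,"ay":0,"az":0,"hand":0}
    - {"tx":0,"ty":0,"tz":-0.19,"ax":0,"ay":0,"az":0,"hand":0}
    - {"tx":0,"ty":0,"tz":0,"ax":0,"ay":0,"az":0,"hand":0}
    - {"tx":0,"ty":0,"tz":0,"ax":0,"ay":0,"az":0,"hand":-1}
    - {"tx":0,"ty":0,"tz":0,"ax":0,"ay":0,"az":0,"hand":-1}
    - {"tx":0,"ty":0,"tz":0,"ax":0,"ay":0,"az":0,"hand":-1}
    - {"tx":0,"ty":0,"tz":0,"ax":0,"ay":0,"az":0,"hand":-1}

```text
clock: 27.25
ee_pos: [0.5407, -0.037, 0.1104]
eef_rot: [[-0.992, 0.127, 0.002], [0.127, 0.992, -0.0], [-0.002, -0.0, -1.0]]
wrist_force: [-1.6, 2.0, 5.1]
opening: 0.0136
grip_force: 23.7
```

>>> send_rows:
  plan:
    - {"tx":0.0018,"ty":0.014,"tz":0.005,"ax":0,"ay":0,"az":0,"hand":-1}
    - {"tx":0.0018,"ty":0.014,"tz":0,"ax":0,"ay":0,"az":0,"hand":-1}
    - {"tx":0,"ty":0,"tz":0,"ax":0,"ay":0,"az":0,"hand":-1}
    - {"tx":0,"ty":0,"tz":0,"ax":0,"ay":0,"az":0,"hand":-1}
    - {"tx":0,"ty":0,"tz":0,"ax":0,"ay":0,"az":0,"hand":-1}

```text
clock: 27.75
ee_pos: [0.541, -0.0341, 0.1104]
eef_rot: [[-0.992, 0.127, 0.002], [0.127, 0.992, -0.001], [-0.002, -0.001, -1.0]]
wrist_force: [0.3, -1.7, 6.3]
opening: 0.0136
grip_force: 23.8
```

>>> send_rows:
  plan:
    - {"tx":0,"ty":0,"tz":0,"ax":0,"ay":0,"az":0,"hand":0}
    - {"tx":0,"ty":0,"tz":0,"ax":0,"ay":0,"az":0,"hand":0}
    - {"tx":0,"ty":0,"tz":0,"ax":0,"ay":0,"az":0,"hand":0}
    - {"tx":0,"ty":0,"tz":0.28,"ax":0,"ay":0,"az":0,"hand":0}
    - {"tx":0,"ty":0,"tz":0.28,"ax":0,"ay":0,"az":0,"hand":0}
    - {"tx":-0.064,"ty":0.38,"tz":0,"ax":0,"ay":0,"az":0,"hand":0}
    - {"tx":-0.064,"ty":0.38,"tz":0,"ax":0,"ay":0,"az":0,"hand":0}
    - {"tx":-0.064,"ty":0.38,"tz":-0.05,"ax":0,"ay":0,"az":0,"hand":0}
    - {"tx":0,"ty":0,"tz":0,"ax":0,"ay":0,"az":0,"hand":0}
    - {"tx":0,"ty":0,"tz":0,"ax":0,"ay":0,"az":0,"hand":0}
    - {"tx":0,"ty":0,"tz":0,"ax":0,"ay":0,"az":0,"hand":0}
    - {"tx":0,"ty":0,"tz":0,"ax":0,"ay":0,"az":0,"hand":0}
    - {"tx":0,"ty":0,"tz":0,"ax":0,"ay":0,"az":0,"hand":0}
    - {"tx":0,"ty":0,"tz":0,"ax":0,"ay":0,"az":0,"hand":0}
    - {"tx":0,"ty":0,"tz":0,"ax":0,"ay":0,"az":0,"hand":0}
    - {"tx":0,"ty":0,"tz":0,"ax":0,"ay":0,"az":0,"hand":0}
    - {"tx":0,"ty":0,"tz":0,"ax":0,"ay":0,"az":0,"hand":0}
    - {"tx":0,"ty":0,"tz":0,"ax":0,"ay":0,"az":0,"hand":0}
    - {"tx":0,"ty":0,"tz":0,"ax":0,"ay":0,"az":0,"hand":0}
    - {"tx":0,"ty":0,"tz":0,"ax":0,"ay":0,"az":0,"hand":0}

```text
clock: 29.75
ee_pos: [0.5172, 0.1032, 0.1706]
eef_rot: [[-0.992, 0.127, -0.0], [0.127, 0.992, -0.0], [0.0, -0.0, -1.0]]
wrist_force: [-0.1, -0.1, -0.3]
opening: 0.0426
grip_force: 0.0
```

```bash
python3 -c "
from h import *
snap('wrist','L3');print(robot.get_state()['ee_pos']);prof('L3',range(110,140,3),250,390,14)"
```

```text
[0.51716932 0.1031648  0.1706191 ]
110 
113 
116 
119 352:-17 353:-17
122 286:29 325:33 353:-59
125 286:33 325:34 326:34 353:-62
128 286:23 326:25 353:-49
131 350:48 354:-42
134 289:-14 350:40 354:-33
137
```

>>> send_rows:
  plan:
    - {"tx":-0.0424,"ty":-0.3307,"tz":0,"ax":0,"ay":0,"az":0,"hand":0}
    - {"tx":-0.0424,"ty":-0.3307,"tz":0,"ax":0,"ay":0,"az":0,"hand":0}
    - {"tx":-0.0424,"ty":-0.3307,"tz":0,"ax":0,"ay":0,"az":0,"hand":0}
    - {"tx":-0.0424,"ty":-0.3307,"tz":0,"ax":0,"ay":0,"az":0,"hand":0}
    - {"tx":-0.0424,"ty":-0.3307,"tz":0,"ax":0,"ay":0,"az":0,"hand":0}
    - {"tx":-0.0424,"ty":-0.3307,"tz":0,"ax":0,"ay":0,"az":0,"hand":0}
    - {"tx":-0.0424,"ty":-0.3307,"tz":0,"ax":0,"ay":0,"az":0,"hand":0}
    - {"tx":0,"ty":0,"tz":0,"ax":0,"ay":0,"az":0,"hand":0}
    - {"tx":0,"ty":0,"tz":0,"ax":0,"ay":0,"az":0,"hand":0}
    - {"tx":0,"ty":0,"tz":0,"ax":0,"ay":0,"az":0,"hand":0}

```text
clock: 30.8
ee_pos: [0.4815, -0.1738, 0.1704]
eef_rot: [[-0.992, 0.127, -0.0], [0.127, 0.992, 0.0], [0.0, 0.0, -1.0]]
wrist_force: [-0.6, -0.5, -0.1]
opening: 0.0424
grip_force: 0.0
```

```bash
python3 -c "
from h import *
snap('wrist','R3');print(robot.get_state()['ee_pos']);prof('R3',range(110,140,3),250,390,14)"
```

```text
[ 0.48159719 -0.17360215  0.17042421]
110 257:-31
113 253:33 258:-29
116 255:21 259:-30
119 256:34 260:-42
122 261:-41
125 257:25 261:-38 286:18 352:-28
128 257:16 263:-30 285:36 352:-40
131 263:-24 286:36 352:-39
134 261:-21 262:-21 285:22 353:-30
137 258:-22 288:-14 349:30 353:-28
```

```bash
python3 -c "
from strip import *
for rr,lr in((range(127,132),range(123,127)),(range(126,134),range(121,129))):
  print('tilt',(strip('L3',lr,286,353)-strip('R3',rr,285.5,352))/.28)
print('old',(strip('L2',range(124,128),285,353)-strip('R2',range(127,132),285,351.5))/.28)
a,b,c,d=[np.load(f'pics/{f}.npz')['T'][2,3] for f in('L2','R2','L3','R3')];print(a,b,c,d)"
```

```text
L3 [(np.float64(285.88), np.float64(353.38)), (np.float64(285.87), np.float64(353.39)), (np.float64(285.92), np.float64(353.3)), (np.float64(286.0), np.float64(353.23))] [0.0642 0.0645 0.0642 0.064 ] med 0.0642
R3 [(np.float64(285.46), np.float64(352.31)), (np.float64(285.39), np.float64(352.35)), (np.float64(285.46), np.float64(352.37)), (np.float64(285.46), np.float64(352.31)), (np.float64(285.54), np.float64(352.29))] [0.0627 0.0633 0.0634 0.0634 0.0633] med 0.0633
tilt 0.003130781262124139
L3 [(np.float64(286.21), np.float64(353.06)), (np.float64(286.0), np.float64(353.28)), (np.float64(285.88), np.float64(353.38)), (np.float64(285.87), np.float64(353.39)), (np.float64(285.92), np.float64(353.3)), (np.float64(286.0), np.float64(353.23)), (np.float64(286.0), np.float64(353.27)), (np.float64(285.83), np.float64(353.42))] [0.0615 0.0632 0.0642 0.0645 0.0642 0.064  0.0643 0.0656] med 0.0642
R3 [(np.float64(285.7), np.float64(352.16)), (np.float64(285.46), np.float64(352.31)), (np.float64(285.39), np.float64(352.35)), (np.float64(285.46), np.float64(352.37)), (np.float64(285.46), np.float64(352.31)), (np.float64(285.54), np.float64(352.29)), (np.float64(285.5), np.float64(352.31)), (np.float64(285.37), np.float64(352.42))] [0.0611 0.0627 0.0633 0.0634 0.0634 0.0633 0.0637 0.0648] med 0.0634
tilt 0.0030118749745292246
L2 [(np.float64(285.2), np.float64(353.08)), (np.float64(285.21), np.float64(353.06)), (np.float64(285.21), np.float64(353.04)), (np.float64(285.28), np.float64(353.04))] [0.0651 0.0652 0.0654 0.0654] med 0.0653
R2 [(np.float64(284.88), np.float64(351.47)), (np.float64(284.85), np.float64(351.5)), (np.float64(284.85), np.float64(351.5)), (np.float64(284.88), np.float64(351.5)), (np.float64(284.92), np.float64(351.56))] [0.0613 0.0618 0.062  0.0622 0.0624] med 0.0620
old 0.011813520099675977
0.29327774631228626 0.29322955869348283 0.2939135477991822 0.2937444652322969
```

Moving the rider 2.9 mm changed the measured tilt by -0.009 rad, as expected. It now stands at about +0.003, so I'll make one small final correction of about 0.8 mm to the left.

>>> send_rows:
  plan:
    - {"tx":0,"ty":0,"tz":0.08,"ax":0,"ay":0,"az":0,"hand":0}
    - {"tx":0.165,"ty":0.388,"tz":0,"ax":0,"ay":0,"az":0,"hand":0}
    - {"tx":0.165,"ty":0.388,"tz":0,"ax":0,"ay":0,"az":0,"hand":0}
    - {"tx":0.165,"ty":0.388,"tz":0,"ax":0,"ay":0,"az":0,"hand":0}
    - {"tx":0,"ty":0,"tz":0,"ax":0,"ay":0,"az":0,"hand":0}
    - {"tx":0,"ty":0,"tz":0,"ax":0,"ay":0,"az":0,"hand":0}
    - {"tx":0,"ty":0,"tz":0,"ax":0,"ay":0,"az":0,"hand":0}

```text
clock: 31.55
ee_pos: [0.5402, -0.0368, 0.1805]
eef_rot: [[-0.992, 0.127, 0.0], [0.127, 0.992, -0.0], [-0.0, -0.0, -1.0]]
wrist_force: [0.1, -0.0, 0.2]
opening: 0.0428
grip_force: 0.0
```

>>> send_rows:
  plan:
    - {"tx":0,"ty":0.02,"tz":-0.2,"ax":0,"ay":0,"az":0,"hand":0}
    - {"tx":0,"ty":0,"tz":-0.2,"ax":0,"ay":0,"az":0,"hand":0}
    - {"tx":0,"ty":0,"tz":-0.18,"ax":0,"ay":0,"az":0,"hand":0}
    - {"tx":0,"ty":0,"tz":0,"ax":0,"ay":0,"az":0,"hand":0}
    - {"tx":0,"ty":0,"tz":0,"ax":0,"ay":0,"az":0,"hand":-1}
    - {"tx":0,"ty":0,"tz":0,"ax":0,"ay":0,"az":0,"hand":-1}
    - {"tx":0,"ty":0,"tz":0,"ax":0,"ay":0,"az":0,"hand":-1}
    - {"tx":0,"ty":0,"tz":0,"ax":0,"ay":0,"az":0,"hand":-1}
    - {"tx":0,"ty":0,"tz":0,"ax":0,"ay":0,"az":0,"hand":-1}

```text
clock: 32.45
ee_pos: [0.5412, -0.0348, 0.1122]
eef_rot: [[-0.992, 0.127, 0.002], [0.127, 0.992, -0.002], [-0.002, -0.001, -1.0]]
wrist_force: [-1.1, -1.2, 6.8]
opening: 0.0136
grip_force: 24.2
```

>>> send_rows:
  plan:
    - {"tx":0.001,"ty":0.009,"tz":0,"ax":0,"ay":0,"az":0,"hand":-1}
    - {"tx":0,"ty":0,"tz":0,"ax":0,"ay":0,"az":0,"hand":-1}
    - {"tx":0,"ty":0,"tz":0,"ax":0,"ay":0,"az":0,"hand":-1}

```text
clock: 32.75
ee_pos: [0.5413, -0.0337, 0.1122]
eef_rot: [[-0.992, 0.127, 0.002], [0.127, 0.992, -0.002], [-0.002, -0.001, -1.0]]
wrist_force: [-2.2, -0.7, 7.5]
opening: 0.0137
grip_force: 24.2
```

Now release, rise, and measure the left strip, then the right.

>>> send_rows:
  plan:
    - {"tx":0,"ty":0,"tz":0,"ax":0,"ay":0,"az":0,"hand":0}
    - {"tx":0,"ty":0,"tz":0,"ax":0,"ay":0,"az":0,"hand":0}
    - {"tx":0,"ty":0,"tz":0,"ax":0,"ay":0,"az":0,"hand":0}
    - {"tx":0,"ty":0,"tz":0.28,"ax":0,"ay":0,"az":0,"hand":0}
    - {"tx":0,"ty":0,"tz":0.28,"ax":0,"ay":0,"az":0,"hand":0}
    - {"tx":-0.066,"ty":0.38,"tz":0,"ax":0,"ay":0,"az":0,"hand":0}
    - {"tx":-0.066,"ty":0.38,"tz":0,"ax":0,"ay":0,"az":0,"hand":0}
    - {"tx":-0.066,"ty":0.38,"tz":-0.05,"ax":0,"ay":0,"az":0,"hand":0}
    - {"tx":0,"ty":0,"tz":0,"ax":0,"ay":0,"az":0,"hand":0}
    - {"tx":0,"ty":0,"tz":0,"ax":0,"ay":0,"az":0,"hand":0}
    - {"tx":0,"ty":0,"tz":0,"ax":0,"ay":0,"az":0,"hand":0}
    - {"tx":0,"ty":0,"tz":0,"ax":0,"ay":0,"az":0,"hand":0}
    - {"tx":0,"ty":0,"tz":0,"ax":0,"ay":0,"az":0,"hand":0}
    - {"tx":0,"ty":0,"tz":0,"ax":0,"ay":0,"az":0,"hand":0}
    - {"tx":0,"ty":0,"tz":0,"ax":0,"ay":0,"az":0,"hand":0}
    - {"tx":0,"ty":0,"tz":0,"ax":0,"ay":0,"az":0,"hand":0}
    - {"tx":0,"ty":0,"tz":0,"ax":0,"ay":0,"az":0,"hand":0}
    - {"tx":0,"ty":0,"tz":0,"ax":0,"ay":0,"az":0,"hand":0}
    - {"tx":0,"ty":0,"tz":0,"ax":0,"ay":0,"az":0,"hand":0}
    - {"tx":0,"ty":0,"tz":0,"ax":0,"ay":0,"az":0,"hand":0}

```text
clock: 34.75
ee_pos: [0.5166, 0.1037, 0.1718]
eef_rot: [[-0.992, 0.127, -0.0], [0.127, 0.992, -0.0], [0.0, -0.0, -1.0]]
wrist_force: [-0.8, -0.1, 0.4]
opening: 0.0426
grip_force: 0.0
```

```bash
python3 -c "
from h import *
snap('wrist','L4');prof('L4',range(116,134,3),250,390,14)"
```

```text
116 
119 
122 286:24 325:31 352:-55
125 286:33 324:34 325:34 353:-63
128 286:29 325:30 353:-59
131 285:18 349:45 353:-50
```

>>> send_rows:
  plan:
    - {"tx":-0.0424,"ty":-0.3307,"tz":0,"ax":0,"ay":0,"az":0,"hand":0}
    - {"tx":-0.0424,"ty":-0.3307,"tz":0,"ax":0,"ay":0,"az":0,"hand":0}
    - {"tx":-0.0424,"ty":-0.3307,"tz":0,"ax":0,"ay":0,"az":0,"hand":0}
    - {"tx":-0.0424,"ty":-0.3307,"tz":0,"ax":0,"ay":0,"az":0,"hand":0}
    - {"tx":-0.0424,"ty":-0.3307,"tz":0,"ax":0,"ay":0,"az":0,"hand":0}
    - {"tx":-0.0424,"ty":-0.3307,"tz":0,"ax":0,"ay":0,"az":0,"hand":0}
    - {"tx":-0.0424,"ty":-0.3307,"tz":0,"ax":0,"ay":0,"az":0,"hand":0}
    - {"tx":0,"ty":0,"tz":0,"ax":0,"ay":0,"az":0,"hand":0}
    - {"tx":0,"ty":0,"tz":0,"ax":0,"ay":0,"az":0,"hand":0}
    - {"tx":0,"ty":0,"tz":0,"ax":0,"ay":0,"az":0,"hand":0}

```text
clock: 35.8
ee_pos: [0.481, -0.1733, 0.1716]
eef_rot: [[-0.992, 0.127, -0.0], [0.127, 0.992, 0.0], [0.0, 0.0, -1.0]]
wrist_force: [0.7, 0.2, -0.2]
opening: 0.0428
grip_force: 0.0
```

```bash
python3 -c "
from strip import *
snap('wrist','R4');prof('R4',range(119,137,3),250,390,14)
print('tilt',(strip('L4',range(120,130),286,353)-strip('R4',range(125,134),285.5,352))/.28)"
```

```text
119 256:35 260:-40
122 260:-41
125 257:27 261:-42 351:-20
128 257:17 262:-30 285:37 352:-39
131 263:-26 285:39 351:-40 352:-40
134 262:-24 285:28 352:-35
L4 [(nan, np.float64(351.92)), (np.float64(286.0), np.float64(352.13)), (np.float64(285.83), np.float64(352.34)), (np.float64(285.74), np.float64(352.54)), (np.float64(285.74), np.float64(352.62)), (np.float64(285.73), np.float64(352.61)), (np.float64(285.77), np.float64(352.6)), (np.float64(285.76), np.float64(352.62)), (np.float64(285.66), np.float64(352.7)), (np.float64(285.42), np.float64(352.84))] [   nan 0.0602 0.0618 0.063  0.0635 0.0637 0.0638 0.0642 0.065  0.0665] med nan
R4 [(np.float64(285.64), np.float64(351.11)), (np.float64(285.37), np.float64(351.31)), (np.float64(285.17), np.float64(351.46)), (np.float64(284.98), np.float64(351.53)), (np.float64(284.89), np.float64(351.5)), (np.float64(284.91), np.float64(351.47)), (np.float64(284.92), np.float64(351.5)), (np.float64(284.97), np.float64(351.56)), (np.float64(284.98), np.float64(351.64))] [0.0586 0.0605 0.062  0.0631 0.0636 0.0636 0.0639 0.0642 0.0647] med 0.0636
tilt nan
```

Both strips now read z≈0.0637 (left) and 0.0636 (right), so the pans are level, and the arm touches nothing. Handing in.

```bash
python3 -c "
from workcell import robot
print(robot.job_done())"
```

```text
the job is handed in; nothing more can be done
None
```

The loose cell is pushed home in the right pan's front socket, the rider is set so both pans measure level to within about 0.1 mm, and the job is handed in at about 36 s with nothing touched; the hand-in returned no verdict.

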